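# Set up the lit sample-board display

## Task

First turn the display light off: swing the dimmer lever fully clockwise to its stop. With it off, take every sample board out of the rack and lean them side by side in the display bay, upright (long way up) and facing the aisle, each foot on the bay's floor against the front lip and each back resting on the rail; only then bring the lever up until it points at the brass index tab. By the end the small spirit level must lie in the tool tray; do not shift the index tab, and leave the jar and the carton by the bay where they stand.

Things in the scene. Friction and masses are not known exactly. Their poses are not given: they have to be found in the camera images.
- bay: grey metal display bay, fixed, 380 long (own y), origin at the centre of its underside, own +x to the aisle (away from robot). Floor top at z = 8. Back rail on the robot's side: faces x = -40 and -28, top z = 108. Aisle lip: inner face x = +28, 14 thick, top z = 26. Trough between, 56 wide. A board with its foot at the lip and its back on the rail's top edge leans 0.42 rad towards the robot (mm)
- dimmer_lever (a joint): dimmer lever's angle about its upright hinge, rad: 0 = off, at the stop pin at the clockwise end seen from above; grows counter-clockwise to 2.2 (full). At 0 it points 1.1 rad clockwise of the box's own +x. Takes 2 N at the knob; stays where it is left
- rack: grooved wooden rack, fixed, 250 (own x) x 90 (own y) x 52 mm high, origin at the centre of its underside. Four slots run across it (along own y) at x = -82.5, -27.5, +27.5, +82.5; each 16 wide, 40 deep, slot floor at z = 12.
- board0: wood-finish sample board, a flat panel 12 thick (own x) x 65 wide (own y) x 170 mm tall (own z), about 90 g; origin at the centre of its foot (bottom edge), own z up the board. Starts upright in one of the rack's slots, broad faces across the rack's length. 3 or 4 of the four boards are present
- board0_top (a point): centre of board0's top edge, 170 mm from its origin along own z
- board1: wood-finish sample board, a flat panel 12 thick (own x) x 65 wide (own y) x 170 mm tall (own z), about 90 g; origin at the centre of its foot (bottom edge), own z up the board. Starts upright in one of the rack's slots, broad faces across the rack's length. 3 or 4 of the four boards are present
- board1_top (a point): centre of board1's top edge, 170 mm from its origin along own z
- board2: wood-finish sample board, a flat panel 12 thick (own x) x 65 wide (own y) x 170 mm tall (own z), about 90 g; origin at the centre of its foot (bottom edge), own z up the board. Starts upright in one of the rack's slots, broad faces across the rack's length. 3 or 4 of the four boards are present
- board2_top (a point): centre of board2's top edge, 170 mm from its origin along own z
- board3: wood-finish sample board, a flat panel 12 thick (own x) x 65 wide (own y) x 170 mm tall (own z), about 90 g; origin at the centre of its foot (bottom edge), own z up the board. Starts upright in one of the rack's slots, broad faces across the rack's length. 3 or 4 of the four boards are present
- board3_top (a point): centre of board3's top edge, 170 mm from its origin along own z
- tray: grey plastic open tool tray, fixed, 110 (own x) x 190 (own y) x 30 mm high, walls and floor 4 mm; origin at the centre of its underside
- level: the small spirit level, a straight aluminium bar 140 long (own x) x 22 wide (own y) x 28 mm high (own z) with a green vial, about 160 g, lying on the counter behind the bay; origin at the centre of its underside
- level_end_a (a point): centre of the level's end face at own x = -70 mm, 14 mm up
- level_end_b (a point): centre of the level's other end face, own x = +70 mm, 14 mm up
- dimmer: grey dimmer box of the bay's light, fixed, 170 x 170 x 45 mm high, white dial on its top, origin at the centre of its underside
- dimmer_hinge (a point): the lever's upright hinge axis at the box's top (z = 45 mm above the counter), the dial's centre
- lever_knob (a point): centre of the lever's upright black knob, a cylinder 20 mm across and 46 mm tall (from 61 to 107 mm above the counter), 50 mm out from the hinge; this point is 88 mm above the counter. Own x runs out along the lever from the hinge.
- dimmer_index (a joint): angle of the brass index tab round the dial, rad, same zero and sense as the lever. Differs from day to day; it is to be left as it is.
- index_tab (a point): top of the brass index tab, a block 12 x 9 x 10 mm at the dial's rim, 74 mm from the hinge, top 57 mm above the counter. Own x runs out from the hinge.
- jar: bystander: round jar 56 mm across, 75 high, origin at the centre of its foot
- carton: bystander: cardboard carton 60 x 90 x 50 mm high, origin at the centre of its underside

How it is judged:
On the way, in this order (a step that is already met when the one before it is completed fails the run):
1. the dimmer lever is at off, against its clockwise stop (value of joint dimmer_lever below 0.08 rad), for 0.2 s.
2. with the lever still off, every board leans in the bay, foot at the lip, back on the rail, side by side (x of board0 in the frame of bay between 0.009 and 0.032 m and y of board0 in the frame of bay between -0.16 and 0.16 m and z of each of board0, board1, board2, board3 in the frame of bay below 0.018 m and x of each of board0_top, board1_top, board2_top, board3_top in the frame of bay below -0.02 m and angle between board0's own z axis and vertical between 0.24 and 0.56 rad and angle between the y axis of each of board0, board1, board2, board3 and the y axis of bay, either way round below 0.2 rad and linear speed of each of board0, board1, board2, board3 below 0.03 m/s and x of board1 in the frame of bay between 0.009 and 0.032 m and y of board1 in the frame of bay between -0.16 and 0.16 m and angle between board1's own z axis and vertical between 0.24 and 0.56 rad and x of board2 in the frame of bay between 0.009 and 0.032 m and y of board2 in the frame of bay between -0.16 and 0.16 m and angle between board2's own z axis and vertical between 0.24 and 0.56 rad and x of board3 in the frame of bay between 0.009 and 0.032 m and y of board3 in the frame of bay between -0.16 and 0.16 m and angle between board3's own z axis and vertical between 0.24 and 0.56 rad and horizontal distance between board0 and board1 above 0.06 m and horizontal distance between each of board0, board1 and board2 above 0.06 m and horizontal distance between each of board0, board1, board2 and board3 above 0.06 m and value of joint dimmer_lever below 0.08 rad), for 0.4 s.
3. the lever points at the index tab (angle between the x axis of lever_knob and the x axis of index_tab, either way round below 0.08 rad), for 0.2 s.
At the end, for the whole second after the job is handed in: Each board: foot on the bay floor within 13 mm of the lip, leaning back 0.24-0.56 rad on the rail, square within 0.2 rad, within 160 mm of the bay's middle, centres 60 mm apart; spirit level wholly in the tray; lever within 0.08 rad of the index tab; all at rest (x of board0 in the frame of bay between 0.009 and 0.032 m and y of board0 in the frame of bay between -0.16 and 0.16 m and z of each of board0, board1, board2, board3 in the frame of bay below 0.018 m and x of each of board0_top, board1_top, board2_top, board3_top in the frame of bay below -0.02 m and angle between board0's own z axis and vertical between 0.24 and 0.56 rad and angle between the y axis of each of board0, board1, board2, board3 and the y axis of bay, either way round below 0.2 rad and linear speed of each of board0, board1, board2, board3, level below 0.03 m/s and x of board1 in the frame of bay between 0.009 and 0.032 m and y of board1 in the frame of bay between -0.16 and 0.16 m and angle between board1's own z axis and vertical between 0.24 and 0.56 rad and x of board2 in the frame of bay between 0.009 and 0.032 m and y of board2 in the frame of bay between -0.16 and 0.16 m and angle between board2's own z axis and vertical between 0.24 and 0.56 rad and x of board3 in the frame of bay between 0.009 and 0.032 m and y of board3 in the frame of bay between -0.16 and 0.16 m and angle between board3's own z axis and vertical between 0.24 and 0.56 rad and horizontal distance between board0 and board1 above 0.06 m and horizontal distance between each of board0, board1 and board2 above 0.06 m and horizontal distance between each of board0, board1, board2 and board3 above 0.06 m and x of level_end_a in the frame of tray between -0.055 and 0.055 m and y of level_end_a in the frame of tray between -0.095 and 0.095 m and x of level_end_b in the frame of tray between -0.055 and 0.055 m and y of level_end_b in the frame of tray between -0.095 and 0.095 m and height (world z) of level_end_a below 0.032 m and angle between the x axis of lever_knob and the x axis of index_tab, either way round below 0.08 rad); the robot touches nothing.
It fails at once if the index tab is moved (distance of index_tab from where it was at the start of the episode above 0.008 m).
It fails at once if the jar is knocked away (distance of jar from where it was at the start of the episode above 0.04 m).
It fails at once if the carton is knocked away (distance of carton from where it was at the start of the episode above 0.04 m).
Of board0, board1, board2, board3 only 3 to 4 are there at a start; the rules pass over those that are not, and their reading is None.
At some moment in a run one of level may be knocked a few centimetres aside while the robot is not near it.
It also fails if it takes over 210 s, if anything falls off the work surface, if the arm or the gripper's body presses on something with over 40 N, if the wrist force passes 120 N, or if a joint passes its speed limit or range.

## Robot

A 7-joint arm with a two-finger parallel gripper is mounted at the origin on the work surface. World frame = base frame: x ahead of the robot, y to its left, z up, the work surface at z = 0. Lengths are in m, angles in rad, forces in N, time in s.
With the tool pointing down it reaches from about 0.4 to 0.85 m from the base axis. Payload 4.5 kg.
Tool frame: the origin (TCP) lies between the finger pads; the fingertips stand r.finger_overhang ahead of it and the grasp point (between the pads) lies 8 mm behind it (r.finger_overhang is the distance from the TCP to the fingertips, in m); z points along the fingers, x is the direction in which the jaws open and shut, and the axes are right-handed (so a half turn about z gives the same grasp; the last joint's range is limited). The gripper opens to 88 mm and grips with 3 to 60 N. Pads are 18 mm wide; open, the fingers measure 123 mm over their backs; the gripper's body (75 mm by 187 mm) begins 45 mm behind the grasp point.
Start: joints at [1.23, 0.689, -0.195, 1.565, 0.157, 0.902, -0.215], TCP at [0.229, -0.582, 0.25] pointing down, gripper open.
Joint ranges: [-3.01, 3.01], [-0.46, 2.08], [-1.47, 1.51], [0.13, 2.56], [-1, 4.14], [0.04, 2.09], [-2.66, 2.66]. Speed limits (rad/s): [2.57, 2.57, 3.14, 3.14, 3.14, 3.14, 3.14].

## Interface

Orientations are given as a unit quaternion [x, y, z, w].
In Python, from plant import r gives the robot as it stands.
- The arm moves only by the tool move_arm, never from a script. Its argument "targets" is a list that holds one entry, the list of rows, each a list of 7 numbers: the turn, a rotation vector about the world's x, y, z in rad, then the shift along the world's x, y, z in m, then the opening, from 0 (shut) to 1 (fully open). A call has 1 to 5 rows; each row shifts and turns the pose as measured when the row begins; what a row does not reach is not made up. A row lasts 1/10 s, in which the tool goes at most 50 mm and 8.59 degrees, less where a joint would pass 70% of its speed; a pose out of reach is approached as far as the arm can. A call with a gripper value outside its range is refused whole. The fingers move at their own pace and stop on an object; "force" is the grip in N (left out, the last holds). Time passes only in rows, so rows that do not move let the fingers close. It gives the time, the measured TCP pose, the force and the opening at its end, in the units of the state.
- r.get_state(): the state, without advancing time (a new reading comes with each control period).
- r.snapshot(name): name is "scene" or "top" or "wrist"; returns a dict with "frame" (480x640x3 uint8, red, green, blue), "K" (3x3 intrinsics, pixels), "D" ([k1, k2, p1, p2, k3] as OpenCV has them; the pictures are not rectified), "T" (4x4, takes a point from camera to world coordinates). Camera axes: x right, y up, looking along -z (the intrinsics and any distortion apply to the point x, -y, -z); pixel columns grow to the right and rows downward; lengths in m; the calibration is good to about 2 mm. A picture is of the moment at which its call begins. There is no depth.
- r.finish_job(): hands the job in, once; it reports no verdict.
Trained networks look in a picture, given as the dict that the camera call returned (one of the last four; its "shot" number tells which), for a name from the list of things; names that differ only in an ending like _2 or _b are one class to them, and where a whole thing is asked for, a point or a joint stands for the part that bears it (a point fixed in the world has none). Each returns a list of dicts, best first, with "score" (0 to 1); they miss things now and then, are a little off and sometimes report something else, mostly with a low value. They report only what shows in the picture. A call takes as long as a camera call.
- r.find_in(picture, query): "centre" ([row, column] in pixels, amid what is visible of it).
The state is a dict: "clock": time; "q": joint angles; "qd": joint speeds; "joint_torque": joint torques, N m; "tool_pos": TCP position; "eef_rot": TCP orientation; "contact_force": force on the tool from outside, world axes, zero at the start; "moment": the same for the moment, N m; "opening": opening from 0.0 (shut) to 1.0 (fully open).
Only numpy, scipy, OpenCV 4.12 (cv2) and the standard library are available. Lean on these libraries where they do the work, as an engineer would, in place of code of your own. Each camera call takes 0.05 s, during which the arm holds its last target. There are 200 camera calls.

## Working session

There is one attempt and no reset: what is moved stays moved. The work goes in short steps, Python scripts to look and compute and a tool call to move; the robot and the scene stay as the last step left them, time stands still between calls to the robot, and variables do not carry over. Pictures are saved under pics/ and viewed, about 12 in all and at most 16, crops included, and the job is handed in when it is done.

Besides the shell and the picture viewer there is one more tool, called as name([rows], argument=value, ...), one row to a line, values as JSON. move_arm: Moves the arm, as the interface text tells. Its arguments: {"type":"object","properties":{"targets":{"type":"array","items":{"type":"array","items":{"type":"array","items":{"type":"number"}}}},"force":{"type":"number"}},"required":["targets"]}

```bash
ls; mkdir -p pics
python3 - <<'E'
from plant import r
import cv2
print(r.get_state(), r.finger_overhang)
for n in ["scene","top"]:
    s=r.snapshot(n); cv2.imwrite(f"pics/{n}0.png",s["frame"][:,:,::-1]); print(n,s["K"],s["D"],s["T"])
    for q in ["board0","level","tray","dimmer","lever_knob","index_tab","jar","carton","rack","bay"]:
        print(q,[(d["score"],d["centre"]) for d in r.find_in(s,q)][:5])
E
```

```text
pics
{'clock': 0.0, 'q': array([ 1.22977545,  0.68997341, -0.19450342,  1.56633871,  0.15726033,
        0.90247149, -0.21511983]), 'qd': array([-2.45641954e-04, -6.34113795e-04, -7.35454233e-04, -1.09622912e-03,
       -5.46785768e-04,  7.32565811e-05, -1.24953635e-03]), 'joint_torque': array([ 3.01371711e-04, -5.27562082e+01, -1.26690287e+00, -1.53426611e+01,
       -5.26867993e-02,  6.51384107e-03,  1.58420467e-04]), 'tool_pos': array([ 0.22855517, -0.58106166,  0.24891774]), 'eef_rot': array([ 8.26478592e-01, -5.62967426e-01, -7.73943550e-04, -4.64153333e-04]), 'contact_force': array([-0.80320797, -0.13539023, -1.40742579]), 'moment': array([-0.01086464, -0.02925608, -0.00816905]), 'opening': 1.0023517325567848} 0.011
scene [[535.3470668    0.         311.29551946]
 [  0.         535.3470668  239.78721001]
 [  0.           0.           1.        ]] [-0.13411424  0.          0.          0.          0.        ] [[-0.44798799 -0.69106983  0.56721183  1.23591486]
 [ 0.89398866 -0.33949265  0.29245344  0.3162569 ]
 [-0.0095415   0.63809657  0.76989722  1.05271299]
 [ 0.          0.   
[... 713 characters left out ...]
158  0.44949414]
 [-0.99986338  0.01233261 -0.01100558 -0.03937446]
 [-0.0100969   0.07146587  0.99739194  1.48649357]
 [ 0.          0.          0.          1.        ]]
board0 [(0.92, [233.6, 442.9]), (0.75, [258.7, 443.1]), (0.71, [280.1, 437.6]), (0.62, [303.8, 435.4])]
level [(0.75, [288.3, 346.3])]
tray [(0.77, [285.0, 267.7])]
dimmer [(0.73, [263.0, 180.9]), (0.49, [273.9, 430.5])]
lever_knob [(0.61, [259.0, 172.4])]
index_tab [(0.58, [277.4, 433.1])]
jar [(0.95, [175.6, 184.6]), (0.63, [287.7, 348.4])]
carton [(0.6, [182.4, 433.3]), (0.5, [301.7, 438.0])]
rack [(0.91, [270.1, 430.8]), (0.62, [303.6, 433.4])]
bay [(0.96, [223.6, 296.5]), (0.68, [280.7, 438.2]), (0.32, [291.0, 348.1])]
```

View pics/scene0.png

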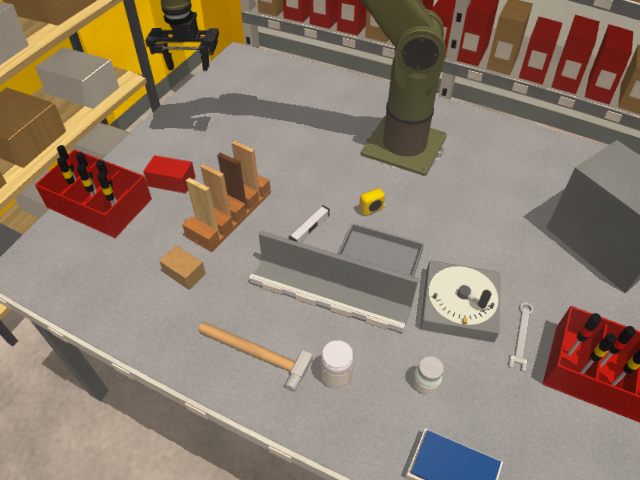

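```bash
python3 -c "
import cv2
f=cv2.imread('pics/top0.png')[140:340,130:500]
cv2.imwrite('pics/topc.png',cv2.resize(f,None,fx=2.1,fy=2.1,interpolation=cv2.INTER_CUBIC))"
```

```text
(no output)
```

View pics/topc.png

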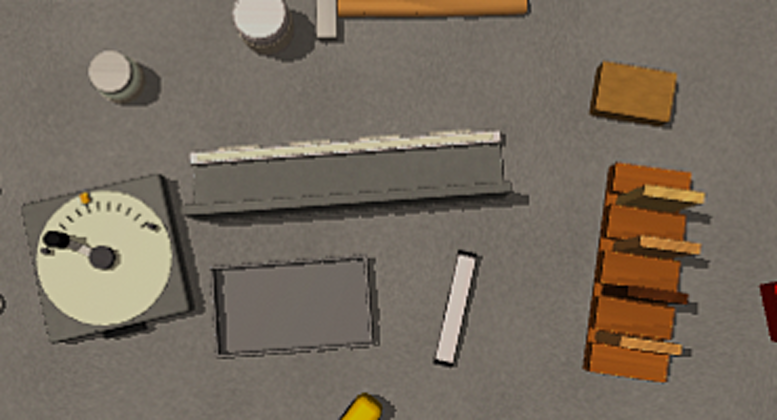

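The scene shows four boards in the rack (around 230,195). The level lies near (310,225), behind the bay, and the lever is near full with its knob at (485,298). The tab is at (464,320). In the crop, the dial centre is about (104,258), the knob (57,240) and the tab (87,199). I'll turn these corners into world positions.

```bash
cat > h.py <<'E'
import numpy as np, cv2
from plant import r
def toworld(s,uv,z):
    uv=np.array(uv,float).reshape(-1,1,2)
    n=cv2.undistortPoints(uv,np.array(s["K"]),np.array(s["D"]))[:,0]
    d=np.c_[n[:,0],-n[:,1],-np.ones(len(n))]@s["T"][:3,:3].T
    c=s["T"][:3,3]; t=(z-c[2])/d[:,2]
    return c+d*t[:,None]
def topix(s,P):
    P=np.atleast_2d(P); p=(P-s["T"][:3,3])@s["T"][:3,:3]
    p=p*[1,-1,-1]
    return cv2.projectPoints(p,np.zeros(3),np.zeros(3),np.array(s["K"]),np.array(s["D"]))[0][:,0]
E
python3 - <<'E'
from h import *
np.set_printoptions(precision=4,suppress=True)
s=r.snapshot("top")
C=lambda l:[(130+u/2.1,140+v/2.1) for u,v in l]
def show(n,l,z):
    w=toworld(s,C(l),z)[:,:2]; print(n,w.tolist() and np.round(w,4).tolist(),'c',w.mean(0),'sides',[round(float(np.linalg.norm(w[i]-w[i-1])),4) for i in range(len(w))])
    return w
show('box',[(22,207),(160,176),(198,313),(50,342)],.045)
h=show('hinge',[(104,258)],.045)[0]; k=show('knob',[(57,240)],.107)[0]; i=show('idx',[(87,199)],.057)[0]
for n,p in(('knob',k),('idx',i)): d=p-h; print(n,np.hypot(*d),np.arctan2(d[1],d[0]))
show('level',[(459,251),(479,255),(453,366),(434,362)],.028)
show('tray',[(213,267),(374,257),(379,346),(219,357)],.03)
show('rack',[(612,163),(691,172),(668,381),(586,370)],.052)
show('lip',[(190,153),(500,131),(501,143),(190,163)],.026)
show('rail',[(185,207),(510,183),(512,192),(185,215)],.108)
show('jar',[(110,72)],.075); show('carton',[(600,62),(677,72),(670,123),(592,113)],.05)
E
```

```text
box [[0.5412, 0.415], [0.5805, 0.2517], [0.4176, 0.2021], [0.3814, 0.3762]] c [0.4802 0.3113] sides [0.1644, 0.168, 0.1703, 0.1777]
hinge [[0.4815, 0.3156]] c [0.4815 0.3156] sides [0.0]
knob [[0.5, 0.3544]] c [0.5    0.3544] sides [0.0]
idx [[0.5509, 0.3349]] c [0.5509 0.3349] sides [0.0]
knob 0.042979101716624876 1.1254466715907334
idx 0.07200327590721207 0.2708291536912257
level [[0.4956, -0.1081], [0.4911, -0.1322], [0.358, -0.1021], [0.3624, -0.0793]] c [ 0.4268 -0.1054] sides [0.1363, 0.0245, 0.1365, 0.0232]
tray [[0.4726, 0.188], [0.487, -0.0057], [0.3806, -0.0132], [0.3651, 0.1782]] c [0.4264 0.0868] sides [0.1079, 0.1943, 0.1067, 0.192]
rack [[0.6019, -0.2877], [0.5922, -0.3808], [0.3461, -0.3526], [0.3572, -0.2571]] c [ 0.4743 -0.3195] sides [0.2466, 0.0936, 0.2478, 0.0962]
lip [[0.6107, 0.2199], [0.6422, -0.1566], [0.6275, -0.158], [0.5985, 0.2196]] c [0.6197 0.0312] sides [0.0122, 0.3778, 0.0147, 0.3786]
rail [[0.5395, 0.2095], [0.5716, -0.1619], [0.5613, -0.1642], [0.5303, 0.2093]] c [0.5507 0.0232] sides [0.0092, 0.3728, 0.0106, 0.3748]
jar [[0.7001, 0.3076]] c [0.7001 0.3076] sides [0.0]
carton [[0.7234, -0.2736], [0.7122, -0.3651], [0.6508, -0.3567], [0.6618, -0.2642]] c [ 0.687  -0.3149] sides [0.0623, 0.0922, 0.062, 0.0931]
```

move_arm([
  [[0, 0, 0, 0.045, 0.02, 0, 1], [0, 0, 0, 0.045, 0.02, 0, 1], [0, 0, 0, 0.045, 0.02, 0, 1], [0, 0, 0, 0.045, 0.02, 0, 1], [0, 0, 0, 0.035, 0.035, 0, 1]],
])

```text
clock: 1.65
tool_pos: [0.4387, -0.4717, 0.2497]
eef_rot: [0.82, -0.572, -0.0, 0.004]
contact_force: [-0.1, -0.7, 1.0]
opening: 0.997
```

move_arm([
  [[0, 0, 0, 0.02, 0.045, 0, 1], [0, 0, 0, 0.02, 0.045, 0, 1], [0, 0, 0, 0, 0.05, 0, 1], [0, 0, 0, 0, 0.05, 0, 1], [0, 0, 0, 0, 0.05, 0, 1]],
])

```text
clock: 2.15
tool_pos: [0.4866, -0.2302, 0.2493]
eef_rot: [0.821, -0.57, 0.003, 0.002]
contact_force: [0.3, 0.3, 0.2]
opening: 1.001
```

move_arm([
  [[0, 0, 0, 0, 0.05, 0, 1], [0, 0, 0, 0, 0.05, 0, 1], [0, 0, 0, 0, 0.05, 0, 1], [0, 0, 0, 0, 0.05, 0, 1], [0, 0, 0, 0, 0.05, 0, 1]],
])

```text
clock: 2.65
tool_pos: [0.4864, 0.0197, 0.2505]
eef_rot: [0.821, -0.571, 0.005, 0.001]
contact_force: [1.2, -0.3, 0.0]
opening: 1.002
```

move_arm([
  [[0, 0, 0, 0, 0.05, 0, 1], [0, 0, 0, 0, 0.05, 0, 1], [0, 0, 0, 0, 0.05, 0, 1], [0, 0, 0, 0, 0.05, 0, 1], [0, 0, 0, 0, 0.0, 0, 0.6]],
])

```text
clock: 3.15
tool_pos: [0.4847, 0.2295, 0.2518]
eef_rot: [0.825, -0.566, 0.004, -0.003]
contact_force: [-0.9, 0.2, 0.2]
opening: 0.93
```

Run:
```python
from h import *
st=r.get_state(); print(st["tool_pos"],st["eef_rot"],st["q"])
s=r.snapshot("wrist"); f=s["frame"][:,:,::-1].copy(); print(s["T"])
np.savez("w0.npz",K=s["K"],D=s["D"],T=s["T"]);cv2.imwrite("pics/w0.png",f)
for q in ["lever_knob","index_tab","dimmer_hinge"]: print(q,[(d["score"],d["centre"]) for d in r.find_in(s,q)][:3])
print(topix(s,[[.4815,.3156,.045],[.503,.36,.107],[.5509,.3349,.057]]))
```

```text
[0.48465509 0.22945888 0.25178139] [ 0.82469467 -0.56555022  0.00448765 -0.00339191] [-0.4766561   0.56298865 -0.08728849  1.84434047  0.07819695  0.7276408
 -1.81070868]
[[ 0.36048351  0.90214585  0.2370327   0.54764674]
 [-0.93275989  0.34775954  0.09498575  0.25359544]
 [ 0.00326062 -0.25533539  0.96684704  0.38744403]
 [ 0.          0.          0.          1.        ]]
lever_knob [(0.72, [148.8, 189.6])]
index_tab [(0.78, [79.4, 219.4])]
dimmer_hinge [(0.58, [164.2, 223.7])]
[[219.40256179 177.38007319]
 [146.02764705 135.02377727]
 [219.18807185  87.3555586 ]]
```

View pics/w0.png

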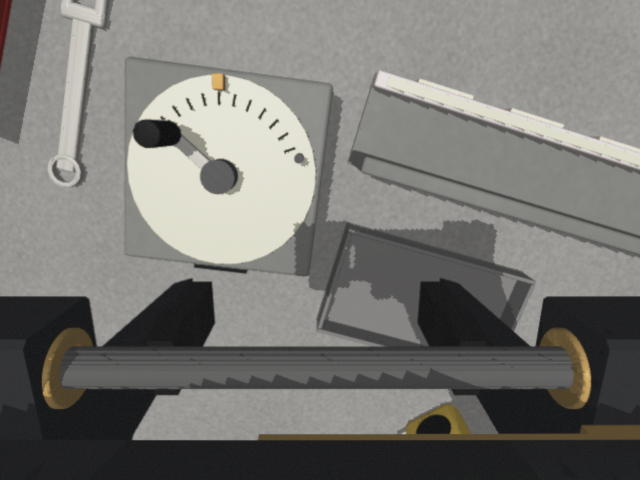

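The dial is centred near (220,172), with the knob top at (147,134), the tab at (218,80) and the stop pin at (299,158). The bay and tray ends are also visible.

Run:
```python
from h import *
s=dict(np.load("w0.npz")); np.set_printoptions(precision=4,suppress=True)
P=lambda uv,z:toworld(s,uv,z)[:,:2]
print('box',P([(127,58),(331,84),(309,275),(126,255)],.045))
h=P([(219,176)],.045)[0]; hb=P([(219,176)],.061)[0]; print('hinge',h,hb)
for n,u,z in(('knob',(147,134),.107),('idx',(218,80),.057),('pin',(299,157),.055)):
    p=P([u],z)[0]; d=p-h; print(n,p,np.hypot(*d),np.arctan2(d[1],d[0]))
print('lip end inner/outer',P([(380,72),(375,88)],.026),'rail top end',P([(363,158),(352,160)],.108))
print('tray rim',P([(347,225),(533,282),(319,328)],.03))
```

```text
box [[0.5456 0.4132]
 [0.5861 0.2541]
 [0.4259 0.2121]
 [0.3844 0.3732]]
hinge [0.4825 0.3163] [0.4855 0.3134]
knob [0.5039 0.3596] 0.048277006064895545 1.1116046250714995
idx [0.5557 0.3374] 0.0762185360098789 0.28086235734319726
pin [0.523  0.2577] 0.07116087868315023 -0.9658221482851347
lip end inner/outer [[0.6123 0.2188]
 [0.5989 0.2177]] rail top end [[0.5422 0.2155]
 [0.5382 0.2221]]
tray rim [[0.4792 0.195 ]
 [0.4915 0.0061]
 [0.3719 0.1811]]
```

move_arm([
  [[0, 0, 0, 0.01, 0.05, 0, 0.5], [0, 0, 0, 0.01, 0.05, 0, 0.5], [0, 0, 0, 0, 0.03, -0.02, 0.5], [0, 0, 0, 0, 0, -0.04, 0.5], [0, 0, 0, 0, 0, 0, 0.5]],
])

```text
clock: 3.85
tool_pos: [0.5116, 0.3382, 0.1912]
eef_rot: [0.814, -0.581, 0.009, 0.002]
contact_force: [-0.7, -0.7, -0.2]
opening: 0.504
```

move_arm([
  [[0, 0, 0, -0.007, 0.0225, 0, 0.5], [0, 0, 0, 0, 0, -0.035, 0.5], [0, 0, 0, 0, 0, -0.035, 0.5], [0, 0, 0, 0, 0, -0.033, 0.5], [0, 0, 0, 0, 0, 0, 0.5]],
])

```text
clock: 4.35
tool_pos: [0.5131, 0.3515, 0.0938]
eef_rot: [0.809, -0.588, 0.013, -0.0]
contact_force: [-2.1, 1.7, -0.8]
opening: 0.499
```

Run:
```python
from h import *
st=r.get_state(); print(st["tool_pos"],st["eef_rot"],st["q"],st["contact_force"])
```

```text
[0.51306201 0.351516   0.09380573] [ 8.08712056e-01 -5.88064666e-01  1.28355910e-02 -8.05929663e-05] [-0.67198222  0.8871635  -0.02782562  1.7020545   0.08916239  0.5477559
 -2.02295646] [-2.06723384  1.69413842 -0.832372  ]
```

move_arm([
  [[0, 0, 0, -0.005, 0.006, 0, 0.5], [0, 0, 0, 0, 0, -0.004, 0.1], [0, 0, 0, 0, 0, 0, 0.1], [0, 0, 0, 0, 0, 0, 0.1], [0, 0, 0, 0, 0, 0, 0.1]],
], force=8)

```text
clock: 4.85
tool_pos: [0.5121, 0.361, 0.0976]
eef_rot: [0.808, -0.589, 0.013, -0.007]
contact_force: [0.6, 0.8, -11.5]
opening: 0.225
```

move_arm([
  [[0, 0, -0.05, 0.0114, -0.0096, -0.002, 0.1], [0, 0, -0.05, 0.008, -0.0126, 0, 0.1], [0, 0, -0.05, 0.004, -0.0144, 0, 0.1], [0, 0, 0, 0, 0, 0, 0.1]],
])

```text
clock: 5.25
tool_pos: [0.5389, 0.3336, 0.0989]
eef_rot: [0.76, -0.65, 0.012, -0.016]
contact_force: [-0.5, -2.8, -4.4]
opening: 0.223
```

move_arm([
  [[0, 0, -0.06, 0.001, -0.018, -0.003, 0.1], [0, 0, -0.06, -0.003, -0.017, 0, 0.1], [0, 0, -0.06, -0.007, -0.015, 0, 0.1], [0, 0, -0.06, -0.009, -0.012, 0, 0.1], [0, 0, 0, 0, 0, 0, 0.1]],
])

```text
clock: 5.75
tool_pos: [0.5301, 0.2775, 0.1002]
eef_rot: [-0.672, 0.74, -0.016, 0.028]
contact_force: [-2.6, 0.0, -3.0]
opening: 0.207
```

move_arm([
  [[0, 0, 0, -0.008, -0.008, 0, 0.1], [0, 0, 0, -0.007, -0.006, 0, 0.1], [0, 0, 0, -0.006, -0.004, 0, 0.1]],
])

```text
clock: 6.05
tool_pos: [0.5237, 0.276, 0.1041]
eef_rot: [-0.675, 0.736, -0.017, 0.05]
contact_force: [6.7, 3.7, -7.7]
opening: 0.226
```

move_arm([
  [[0, 0, 0, 0, 0, 0, 0.45], [0, 0, 0, 0, 0, 0, 0.45], [0, 0, 0, 0, 0, 0.02, 0.45], [0, 0, 0, 0, 0, 0.045, 0.45], [0, 0, 0, 0, 0, 0.045, 0.45]],
])

```text
clock: 6.55
tool_pos: [0.5193, 0.2727, 0.2119]
eef_rot: [-0.677, 0.735, -0.016, 0.04]
contact_force: [0.5, 1.2, -0.1]
opening: 0.452
```

```bash
cat >> h.py <<'E'
from scipy.spatial.transform import Rotation as Ro
def pose():
    st=r.get_state(); R=Ro.from_quat(st["eef_rot"]).as_matrix(); x,z=R[:,0],R[:,2]
    print("t",round(st["clock"],2),"p",st["tool_pos"].round(4),"psi",round(float(np.arctan2(x[1],x[0])),3),"z",z.round(3),"q",st["q"].round(2),"F",st["contact_force"].round(1),"op",round(st["opening"],3)); return st,R
def level_rv(psi,tilt=0,yaw=0):
    "rotvec from present to tool down with jaw yaw psi (mod pi), then tilted by tilt about bay y (tip forward)"
    R=pose()[1]; best=None
    for k in(0,np.pi):
        T=np.array([[np.cos(psi+k),np.sin(psi+k),0],[np.sin(psi+k),-np.cos(psi+k),0],[0,0,-1]]).T
        T=Ro.from_rotvec(-tilt*np.array([-np.sin(yaw),np.cos(yaw),0])).as_matrix()@T
        v=Ro.from_matrix(T@R.T).as_rotvec()
        if best is None or np.linalg.norm(v)<np.linalg.norm(best): best=v
    return best.round(4)
E
python3 - <<'E'
from h import *
np.set_printoptions(precision=4,suppress=True)
s=r.snapshot("top"); f=s["frame"][:,:,::-1].copy()
cv2.imwrite("pics/t1.png",cv2.resize(f[140:340,130:500],None,fx=2.1,fy=2.1,interpolation=cv2.INTER_CUBIC))
print(level_rv(-1.788))
E
```

```text
t 6.6 p [0.5231 0.2744 0.2194] psi -1.652 z [ 0.092  0.037 -0.995] q [-0.61  0.64  0.06  1.81 -0.03  0.59 -2.19] F [ 2.1 -0.3  3.6] op 0.451
[-0.0311  0.0945 -0.1338]
```

View pics/t1.png

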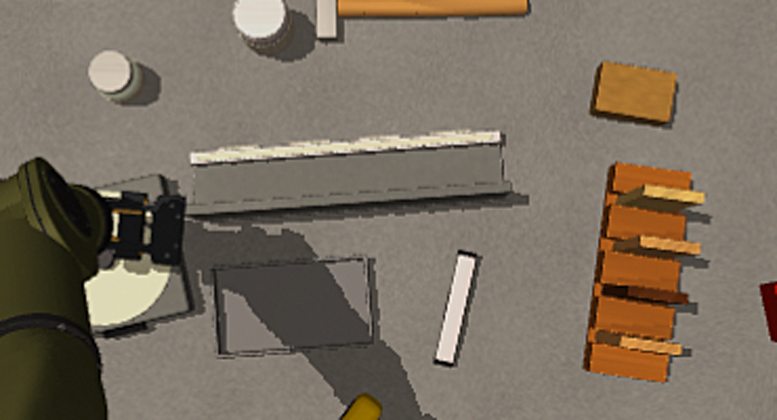

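move_arm([
  [[-0.016, 0.047, -0.067, -0.012, -0.047, 0, 0.45], [-0.016, 0.047, -0.067, -0.012, -0.047, 0, 0.45], [0, 0, 0, -0.012, -0.047, 0, 0.45], [0, 0, 0, -0.012, -0.047, 0, 0.45], [0, 0, 0, -0.012, -0.047, 0, 0.45]],
])

```text
clock: 7.1
tool_pos: [0.4625, 0.0406, 0.2239]
eef_rot: [-0.63, 0.776, -0.0, 0.003]
contact_force: [0.8, -0.8, 0.2]
opening: 0.454
```

move_arm([
  [[0, 0, 0, -0.012, -0.045, 0, 0.45], [0, 0, 0, -0.012, -0.045, 0, 0.45], [0, 0, 0, -0.012, -0.035, 0, 0.45], [0, 0, 0, 0, 0, 0, 0.45]],
])

```text
clock: 7.5
tool_pos: [0.4192, -0.0979, 0.2244]
eef_rot: [-0.626, 0.78, -0.0, -0.001]
contact_force: [0.2, 0.8, -0.7]
opening: 0.45
```

Run:
```python
from h import *
np.set_printoptions(precision=4,suppress=True)
s=r.snapshot("top"); f=s["frame"][:,:,::-1].copy(); a=f[140:340,130:500]
w=r.snapshot("wrist"); np.savez("w1.npz",K=w["K"],D=w["D"],T=w["T"]); g=w["frame"][:,:,::-1]
A=cv2.resize(a,(500,270),interpolation=cv2.INTER_CUBIC)
d=cv2.resize(f[210:310,130:240],(300,270),interpolation=cv2.INTER_CUBIC)
cv2.imwrite("pics/t2.png",np.hstack([A,d])); cv2.imwrite("pics/w1.png",g)
print(level_rv(-1.788))
```

```text
t 7.6 p [ 0.4217 -0.0933  0.2244] psi -1.783 z [ 0.001  0.001 -1.   ] q [ 0.11  0.49 -0.    2.16  0.    0.49 -1.67] F [ 0.1  0.7 -0.6] op 0.449
[-0.0007  0.0007 -0.0051]
```

View pics/t2.png

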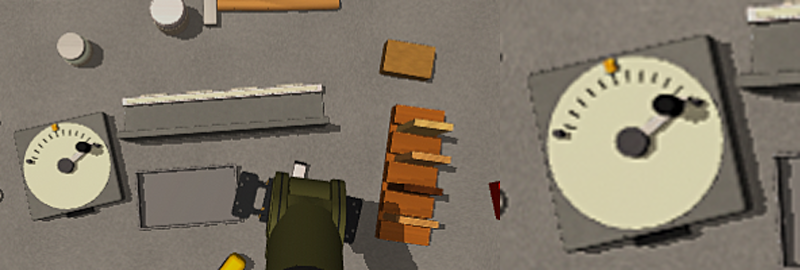

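View pics/w1.png

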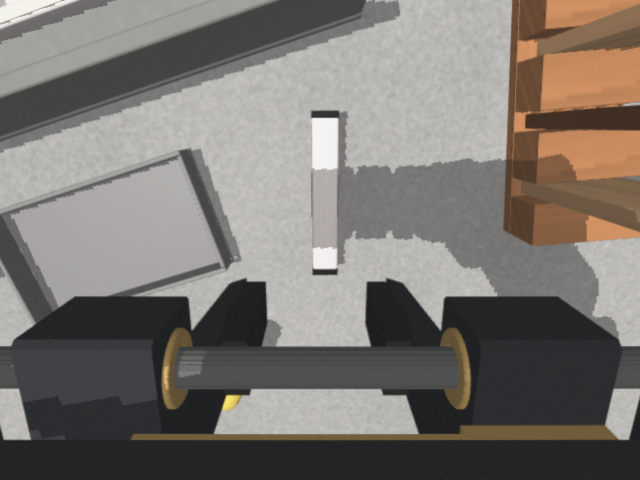

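The level in the wrist view runs from (325,112) to (325,272), straight between the fingers. In the dial zoom the knob top is at (668,104), near the pin.

Run:
```python
from h import *
np.set_printoptions(precision=4,suppress=True)
s=dict(np.load("w1.npz")); P=lambda uv,z:toworld(s,uv,z)[:,:2]
a,b=P([(325,114),(325.5,270)],.028); print('level',a,b,(a+b)/2,np.linalg.norm(a-b),np.arctan2(*(a-b)[::-1]))
print('w',np.linalg.norm(np.diff(P([(312,190),(338,190)],.028),axis=0)))
print('tray rim',P([(186,151),(237,263)],.03))
print('rack top corners',P([(516,0),(505,230)],.052))
t=r.snapshot("top"); k=toworld(t,[(191.6,248.5)],.107)[0]; d=k[:2]-[.484,.315]; print(k,np.hypot(*d),np.arctan2(d[1],d[0]))
```

```text
level [ 0.4948 -0.1195] [ 0.3651 -0.0924] [ 0.43  -0.106] 0.13250483570656565 -0.20627749862264314
w 0.02182421995798667
tray rim [[ 0.4908 -0.0031]
 [ 0.3889 -0.018 ]]
rack top corners [[ 0.54   -0.2636]
 [ 0.3766 -0.2412]]
[0.5149 0.2725 0.107 ] 0.052508476277639604 -0.9416638525626592
```

move_arm([
  [[0, 0, -0.005, 0.008, -0.0127, -0.03, 0.45], [0, 0, 0, 0, 0, -0.045, 0.45], [0, 0, 0, 0, 0, -0.045, 0.45], [0, 0, 0, 0, 0, -0.045, 0.45], [0, 0, 0, 0, 0, 0, 0.45]],
])

```text
clock: 8.15
tool_pos: [0.436, -0.095, 0.054]
eef_rot: [-0.635, 0.773, 0.002, 0.003]
contact_force: [-0.2, -0.5, -0.2]
opening: 0.451
```

```bash
python3 -c "
from h import *
print(level_rv(-1.78))"
```

```text
t 8.15 p [ 0.436 -0.095  0.054] psi -1.767 z [ 0.002  0.006 -1.   ] q [ 0.12  0.86 -0.01  2.23  0.07  0.05 -1.72] F [-0.2 -0.5 -0.2] op 0.451
[-0.0064  0.0024 -0.0135]
```

move_arm([
  [[0, 0, -0.013, -0.006, -0.011, 0, 0.45], [0, 0, 0, 0, 0, -0.02, 0.45], [0, 0, 0, 0, 0, 0, 0.45]],
])

```text
clock: 8.45
tool_pos: [0.4354, -0.1013, 0.0393]
eef_rot: [-0.634, 0.773, 0.008, -0.001]
contact_force: [-0.3, 0.3, 0.1]
opening: 0.451
```

move_arm([
  [[0.02, 0.12, -0.01, 0.01, -0.008, 0, 0.45], [0, 0, 0, 0, 0, -0.01, 0.45], [0, 0, 0, 0, 0, -0.01, 0.45], [0, 0, 0, 0, 0, 0, 0.45]],
])

```text
clock: 8.85
tool_pos: [0.4439, -0.1011, 0.0178]
eef_rot: [-0.633, 0.772, 0.048, -0.032]
contact_force: [0.1, 0.9, 0.5]
opening: 0.448
```

```bash
python3 -c "
from h import *
print(level_rv(-1.78))"
```

```text
t 8.85 p [ 0.4439 -0.1011  0.0178] psi -1.768 z [-0.11   0.033 -0.993] q [ 0.2   0.95 -0.11  2.1   0.32  0.22 -1.95] F [0.1 0.9 0.5] op 0.448
[-0.0341 -0.1098 -0.0131]
```

move_arm([
  [[0, 0, 0, 0, -0.006, 0, 0.45], [0, 0, 0, 0, 0, 0, 0.1], [0, 0, 0, 0, 0, 0, 0.1], [0, 0, 0, 0, 0, 0, 0.1], [0, 0, 0, 0, 0, 0.015, 0.1]],
], force=30)

```text
clock: 9.35
tool_pos: [0.4407, -0.1061, 0.0325]
eef_rot: [-0.634, 0.771, 0.049, -0.033]
contact_force: [0.0, 0.4, -1.3]
opening: 0.252
```

move_arm([
  [[0, 0, 0, 0, 0, 0.04, 0.1], [0, 0, 0, 0, 0, 0.04, 0.1], [0, 0, 0, 0, 0, 0.03, 0.1]],
])

```text
clock: 9.65
tool_pos: [0.4381, -0.1054, 0.1438]
eef_rot: [-0.635, 0.77, 0.052, -0.035]
contact_force: [0.4, -0.8, -2.1]
opening: 0.247
```

```bash
python3 -c "
from h import *
print(level_rv(-.1+3.1416), level_rv(-1.78))"
```

```text
t 9.65 p [ 0.4381 -0.1054  0.1438] psi -1.764 z [-0.12   0.034 -0.992] q [ 0.29  0.7  -0.24  2.06  0.26  0.53 -1.9 ] F [ 0.4 -0.8 -2.1] op 0.247
t 9.65 p [ 0.4381 -0.1054  0.1438] psi -1.764 z [-0.12   0.034 -0.992] q [ 0.29  0.7  -0.24  2.06  0.26  0.53 -1.9 ] F [ 0.4 -0.8 -2.1] op 0.247
[-0.1168 -0.072  -1.4761] [-0.0355 -0.12   -0.0166]
```

move_arm([
  [[-0.035, -0.12, 0, 0, 0.01, 0.01, 0.1], [0, 0, 0.147, 0, 0.02, 0, 0.1], [0, 0, 0.147, 0, 0.02, 0, 0.1], [0, 0, 0.147, 0, 0.02, 0, 0.1], [0, 0, 0.147, 0, 0.02, 0, 0.1]],
])

```text
clock: 10.15
tool_pos: [0.4378, -0.0175, 0.1596]
eef_rot: [0.834, -0.551, 0.005, -0.004]
contact_force: [-0.7, -0.3, -1.8]
opening: 0.247
```

move_arm([
  [[0, 0, 0.147, 0, 0.02, 0, 0.1], [0, 0, 0.147, 0, 0.02, 0, 0.1], [0, 0, 0.147, 0, 0.02, 0, 0.1], [0, 0, 0.147, 0, 0.02, 0, 0.1], [0, 0, 0.147, 0, 0.02, 0, 0.1]],
])

```text
clock: 10.65
tool_pos: [0.4353, 0.0856, 0.1603]
eef_rot: [0.978, -0.208, 0.003, -0.005]
contact_force: [0.0, -0.2, -0.7]
opening: 0.25
```

move_arm([
  [[0, 0, 0.147, 0, 0.015, 0, 0.1], [0, 0, 0.147, 0, 0, 0, 0.1], [0, 0, 0.147, 0, 0, 0, 0.1], [0, 0, 0, 0, 0, 0, 0.1]],
])

```text
clock: 11.05
tool_pos: [0.4339, 0.1048, 0.1607]
eef_rot: [1.0, 0.017, 0.002, -0.007]
contact_force: [0.5, -1.5, -2.1]
opening: 0.247
```

```bash
python3 -c "
from h import *
print(level_rv(.074,-.11,.2))
s=r.snapshot('scene'); cv2.imwrite('pics/s1.png',cv2.resize(s['frame'][150:350,200:520,::-1],None,fx=2.2,fy=2.2,interpolation=cv2.INTER_CUBIC))"
```

```text
t 11.05 p [0.4339 0.1048 0.1607] psi 0.034 z [ 0.004  0.013 -1.   ] q [ 0.05  0.68 -0.61  2.17  0.8   0.51 -1.14] F [ 0.5 -1.5 -2.1] op 0.247
[-0.033   0.1116  0.0405]
```

View pics/s1.png

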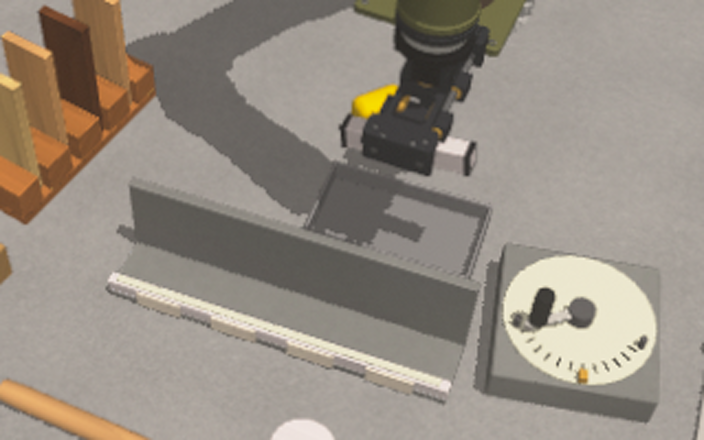

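move_arm([
  [[-0.02, 0.06, 0.04, -0.008, 0, 0, 0.1], [0, 0, 0, 0, 0, -0.04, 0.1], [0, 0, 0, 0, 0, -0.04, 0.1], [0, 0, 0, 0, 0, -0.03, 0.1], [0, 0, 0, 0, 0, 0, 0.1]],
])

```text
clock: 11.6
tool_pos: [0.427, 0.1037, 0.049]
eef_rot: [0.999, 0.026, -0.027, 0.003]
contact_force: [-0.9, 0.2, -1.4]
opening: 0.248
```

```bash
python3 -c "
from h import *
print(level_rv(.074))"
```

```text
t 11.6 p [0.427  0.1037 0.049 ] psi 0.051 z [-0.054 -0.008 -0.999] q [-0.12  0.89 -0.36  2.19  1.07  0.3  -1.37] F [-0.9  0.2 -1.4] op 0.248
[ 0.0089 -0.0539  0.0226]
```

move_arm([
  [[0, 0, 0, -0.003, 0, -0.012, 0.1], [0, 0, 0, 0, 0, -0.008, 0.1], [0, 0, 0, 0, 0, 0, 0.1]],
])

```text
clock: 11.9
tool_pos: [0.4251, 0.1036, 0.0309]
eef_rot: [0.999, 0.022, -0.026, 0.004]
contact_force: [0.1, 0.5, -1.7]
opening: 0.245
```

move_arm([
  [[0, 0, 0, 0, 0, -0.004, 0.1], [0, 0, 0, 0, 0, 0, 0.4], [0, 0, 0, 0, 0, 0, 0.4], [0, 0, 0, 0, 0, 0.02, 0.4], [0, 0, 0, 0, 0, 0.045, 0.4]],
])

```text
clock: 12.4
tool_pos: [0.4251, 0.1035, 0.0935]
eef_rot: [0.999, 0.021, -0.026, 0.005]
contact_force: [0.8, 0.0, -0.7]
opening: 0.403
```

move_arm([
  [[0.01, -0.054, 0, 0, -0.045, 0.05, 0.4], [0, 0, -0.1, 0.01, -0.045, 0.05, 0.4], [0, 0, -0.1, 0.015, -0.045, 0.03, 0.4], [0, 0, 0, 0.015, -0.045, 0, 0.4], [0, 0, 0, 0.015, -0.045, 0, 0.4]],
])

```text
clock: 12.9
tool_pos: [0.4772, -0.0927, 0.2058]
eef_rot: [0.997, -0.076, 0.008, -0.003]
contact_force: [1.7, 0.4, -0.3]
opening: 0.399
```

```bash
python3 -c "
from h import *
print(level_rv(-.119))"
```

```text
t 12.9 p [ 0.4772 -0.0927  0.2058] psi -0.152 z [ 0.016  0.005 -1.   ] q [ 0.54  0.65 -0.7   2.02  0.66  0.69 -0.74] F [ 1.7  0.4 -0.3] op 0.399
[-0.0048  0.0155  0.0326]
```

```bash
python3 -c "
import cv2,numpy as np
a=cv2.imread('pics/top0.png')[212:328,405:480]; b=cv2.imread('pics/scene0.png')[135:250,178:278]
a=cv2.resize(a,None,fx=5,fy=5,interpolation=cv2.INTER_CUBIC); b=cv2.resize(b,None,fx=4.2,fy=5,interpolation=cv2.INTER_CUBIC)
b=b[:575]; a=a[:575]; cv2.imwrite('pics/rk.png',np.hstack([a,b])); print(a.shape,b.shape)"
```

```text
(575, 375, 3) (575, 420, 3)
```

View pics/rk.png

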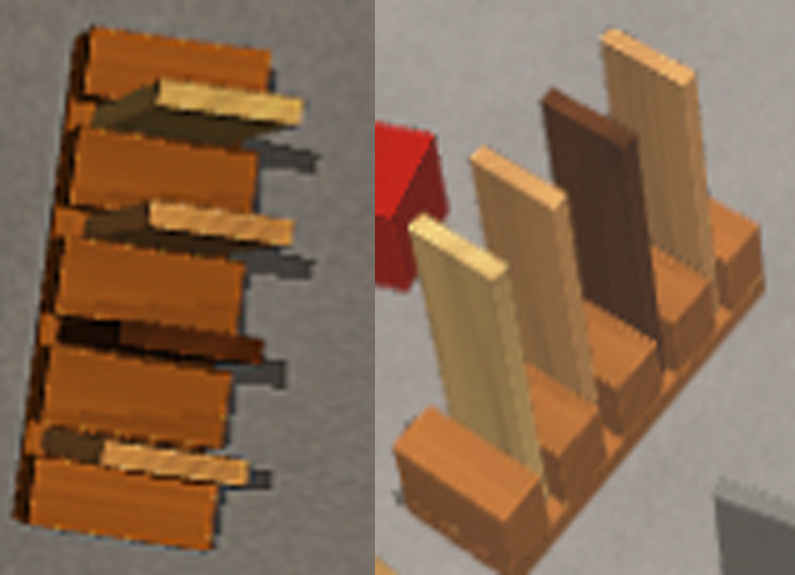

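Left panel (top view), board-top centres: A (230,102), B (222,223), C dark (192,341), D (176,464). Each board stands in its own slot.

Run:
```python
from h import *
np.set_printoptions(precision=4,suppress=True)
s=r.snapshot("top")
c=[(230,102),(222,223),(192,341),(176,464)]
w=toworld(s,[(405+u/5,212+v/5) for u,v in c],.182)[:,:2]; print(w)
R=np.array([[np.cos(.119),np.sin(.119)],[-np.sin(.119),np.cos(.119)]])@(0*w+0,)[0].T if 0 else None
ex=np.array([np.cos(-.119),np.sin(-.119)]); ey=np.array([-ex[1],ex[0]])
d=w-[.4743,-.3195]; print('in rack',np.c_[d@ex,d@ey])
e=toworld(s,[(405+160/5,212+93/5),(405+302/5,212+112/5)],.182); print(np.linalg.norm(e[0]-e[1]),e)
pose()
```

```text
[[ 0.5552 -0.3317]
 [ 0.5004 -0.3279]
 [ 0.4471 -0.3143]
 [ 0.3921 -0.3069]]
in rack [[ 0.0818 -0.0025]
 [ 0.0269 -0.0053]
 [-0.0276  0.002 ]
 [-0.0832  0.0028]]
0.06418898064652007 [[ 0.5589 -0.3003  0.182 ]
 [ 0.5511 -0.364   0.182 ]]
t 12.95 p [ 0.479  -0.1032  0.205 ] psi -0.166 z [ 0.016 -0.002 -1.   ] q [ 0.55  0.66 -0.69  2.01  0.66  0.69 -0.74] F [ 2.9 -6.4 -0.2] op 0.399
```

move_arm([
  [[0, 0.016, 0.045, 0.013, -0.04, 0.025, 0.4], [0, 0, 0, 0.013, -0.04, 0, 0.4], [0, 0, 0, 0.013, -0.04, 0, 0.4], [0, 0, 0, 0.013, -0.04, 0, 0.4], [0, 0, 0, 0.013, -0.04, 0, 0.4]],
])

```text
clock: 13.45
tool_pos: [0.5396, -0.2991, 0.2295]
eef_rot: [0.998, -0.059, -0.0, -0.0]
contact_force: [1.1, -0.2, 0.2]
opening: 0.402
```

move_arm([
  [[0, 0, 0, 0.011, -0.028, 0, 0.4], [0, 0, 0, 0, 0, 0, 0.4]],
])

```text
clock: 13.65
tool_pos: [0.5494, -0.336, 0.2289]
eef_rot: [0.998, -0.065, -0.001, 0.001]
contact_force: [-0.8, 0.5, -0.6]
opening: 0.397
```

```bash
python3 -c "
from h import *
print(level_rv(-.119))"
```

```text
t 13.65 p [ 0.5494 -0.336   0.2289] psi -0.129 z [-0.002 -0.003 -1.   ] q [ 0.86  0.83 -0.75  1.51  0.62  1.05 -0.17] F [-0.8  0.5 -0.6] op 0.397
[ 0.0028 -0.0016  0.0103]
```

move_arm([
  [[0, 0, 0.01, 0.006, 0.004, -0.02, 0.4], [0, 0, 0, 0, 0, -0.03, 0.4], [0, 0, 0, 0, 0, -0.025, 0.4], [0, 0, 0, 0, 0, 0, 0.4]],
])

```text
clock: 14.05
tool_pos: [0.5544, -0.3257, 0.1499]
eef_rot: [0.998, -0.057, -0.002, -0.001]
contact_force: [-0.9, -0.1, -0.7]
opening: 0.402
```

move_arm([
  [[0, 0, 0, 0, 0, 0, 0.0], [0, 0, 0, 0, 0, 0, 0.0], [0, 0, 0, 0, 0, 0, 0.0], [0, 0, 0, 0, 0, 0, 0.0]],
], force=25)

```text
clock: 14.45
tool_pos: [0.5565, -0.3217, 0.1524]
eef_rot: [0.999, -0.054, 0.0, -0.001]
contact_force: [0.4, -0.6, -1.3]
opening: 0.135
```

```bash
python3 -c "
from h import *
print(level_rv(-.119))"
```

```text
t 14.45 p [ 0.5565 -0.3217  0.1524] psi -0.108 z [ 0.001  0.003 -1.   ] q [ 0.81  0.91 -0.7   1.58  0.7   0.92 -0.24] F [ 0.4 -0.6 -1.3] op 0.135
[-0.003   0.0006 -0.0108]
```

move_arm([
  [[0, 0, 0, 0, 0, 0.02, 0.0], [0, 0, 0, 0, 0, 0.03, 0.0], [0, 0, 0, 0, 0, 0.045, 0.0], [0, 0, 0, 0, 0, 0.045, 0.0], [0, 0, 0, 0, 0, 0, 0.0]],
])

```text
clock: 14.95
tool_pos: [0.5575, -0.3211, 0.2996]
eef_rot: [0.999, -0.054, 0.003, -0.002]
contact_force: [2.1, 0.7, -1.0]
opening: 0.13
```

move_arm([
  [[0, 0, 0.06, 0, 0.035, 0, 0.0], [0, 0, 0.06, 0, 0.045, 0, 0.0], [0, 0, 0.06, 0, 0.045, 0, 0.0], [0, 0, 0, 0, 0.045, 0, 0.0], [0, 0, 0, 0, 0.045, 0, 0.0]],
])

```text
clock: 15.45
tool_pos: [0.5542, -0.1106, 0.2996]
eef_rot: [1.0, 0.03, 0.003, 0.002]
contact_force: [0.8, 0.1, -0.4]
opening: 0.137
```

move_arm([
  [[0, -0.07, 0, 0, 0.045, 0, 0.0], [0, -0.07, 0, 0, 0.045, 0, 0.0], [0, -0.07, 0, 0, 0.045, 0, 0.0], [0, -0.07, 0, 0, 0.045, 0, 0.0], [0, -0.07, 0, 0, 0.03, 0, 0.0]],
])

```text
clock: 15.95
tool_pos: [0.5525, 0.1102, 0.2991]
eef_rot: [0.983, 0.03, 0.183, 0.003]
contact_force: [0.8, -0.1, -1.6]
opening: 0.131
```

```bash
cat >> h.py <<'E'
B0=np.array([.585,.0265]); BY=.08
def place(Y,off=.009,t=.37,foot=.019,L=.140):
    st=r.get_state(); p=st["tool_pos"]; ex=np.array([np.cos(BY),np.sin(BY)]); ey=np.array([-ex[1],ex[0]])
    g=B0+ex*(foot-L*np.sin(t))+ey*(Y+off)
    print("rot",level_rv(BY,t,BY),"shift",(g-p[:2]).round(4),"dz to floor",round(float(.0104+L*np.cos(t)-p[2]),4))
E
python3 -c "
from h import *
place(.12)"
```

```text
t 15.95 p [0.5525 0.1102 0.2991] psi 0.063 z [ 0.36   0.006 -0.933] q [ 0.09  0.48 -0.65  2.01  0.91  0.57 -1.14] F [ 0.8 -0.1 -1.6] op 0.131
rot [ 0.0158 -0.0009  0.0228] shift [-0.0093  0.0424] dz to floor -0.1582
```

move_arm([
  [[0.016, -0.001, 0.023, -0.009, 0.042, 0, 0.0], [0, 0, 0, 0, 0, -0.03, 0.0], [0, 0, 0, 0, 0, -0.03, 0.0], [0, 0, 0, 0, 0, 0, 0.0]],
])

```text
clock: 16.35
tool_pos: [0.5383, 0.1624, 0.2391]
eef_rot: [0.982, 0.047, 0.185, -0.011]
contact_force: [-0.0, 0.2, -1.2]
opening: 0.137
```

```bash
python3 -c "
from h import *
place(.12)
s=r.snapshot('scene'); cv2.imwrite('pics/s2.png',cv2.resize(s['frame'][150:350,200:520,::-1],None,fx=2.2,fy=2.2,interpolation=cv2.INTER_CUBIC))"
```

```text
t 16.35 p [0.5383 0.1624 0.2391] psi 0.095 z [ 0.362  0.039 -0.931] q [-0.11  0.56 -0.5   2.1   1.18  0.43 -1.48] F [-0.   0.2 -1.2] op 0.137
rot [-0.0047  0.0026 -0.0171] shift [ 0.0049 -0.0099] dz to floor -0.0981
```

View pics/s2.png

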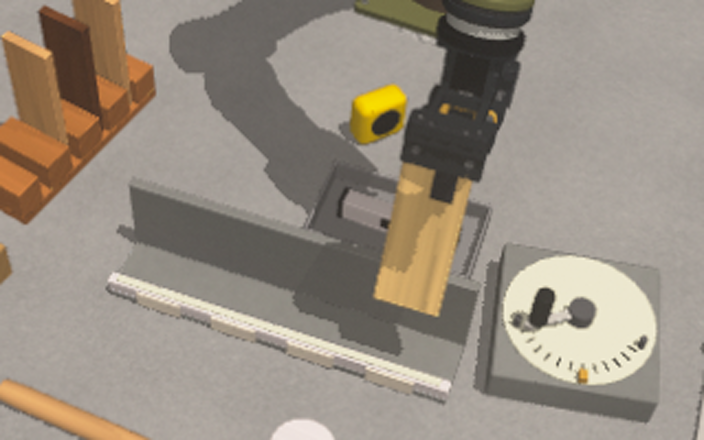

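The level lies in the tray near (370,208), the board is held tilted over the bay, and the lever rests at the pin. I'll lower the board now.

move_arm([
  [[0, 0, -0.017, 0.005, -0.01, 0, 0.0], [0, 0, 0, 0, 0, -0.03, 0.0], [0, 0, 0, 0, 0, -0.03, 0.0], [0, 0, 0, 0, 0, -0.02, 0.0], [0, 0, 0, 0, 0, 0, 0.0]],
])

```text
clock: 16.9
tool_pos: [0.5526, 0.1468, 0.1684]
eef_rot: [0.98, 0.031, 0.194, -0.01]
contact_force: [-0.1, 0.0, -0.9]
opening: 0.137
```

```bash
python3 -c "
from h import *
place(.12)"
```

```text
t 16.9 p [0.5526 0.1468 0.1684] psi 0.061 z [ 0.38   0.031 -0.924] q [-0.17  0.69 -0.37  2.16  1.72  0.37 -2.02] F [-0.1  0.  -0.9] op 0.137
rot [-0.0084  0.0209  0.0158] shift [-0.0094  0.0057] dz to floor -0.0275
```

move_arm([
  [[-0.008, 0.02, 0.016, -0.005, 0.003, 0, 0.0], [0, 0, 0, -0.004, 0.003, -0.005, 0.0], [0, 0, 0, 0, 0, 0, 0.0]],
])

```text
clock: 17.2
tool_pos: [0.5479, 0.1499, 0.1681]
eef_rot: [0.982, 0.035, 0.188, -0.007]
contact_force: [-0.5, 0.3, -0.7]
opening: 0.136
```

```bash
python3 -c "
from h import *
place(.12)"
```

```text
t 17.2 p [0.5479 0.1499 0.1681] psi 0.072 z [ 0.368  0.028 -0.929] q [-0.19  0.68 -0.35  2.16  1.67  0.35 -1.98] F [-0.5  0.3 -0.7] op 0.136
rot [-0.002   0.0079  0.0077] shift [-0.0048  0.0027] dz to floor -0.0271
```

move_arm([
  [[0, 0, 0, -0.005, 0.003, -0.008, 0.0], [0, 0, 0, 0, 0, -0.008, 0.0], [0, 0, 0, 0, 0, 0, 0.0]],
])

```text
clock: 17.5
tool_pos: [0.5475, 0.151, 0.1572]
eef_rot: [0.981, 0.032, 0.193, -0.008]
contact_force: [0.4, -0.3, -1.0]
opening: 0.137
```

```bash
python3 -c "
from h import *
place(.12)"
```

```text
t 17.5 p [0.5475 0.151  0.1572] psi 0.065 z [ 0.377  0.027 -0.926] q [-0.18  0.71 -0.39  2.17  1.78  0.39 -2.09] F [ 0.4 -0.3 -1. ] op 0.137
rot [-0.0036  0.0175  0.0139] shift [-0.0043  0.0016] dz to floor -0.0163
```

move_arm([
  [[0, 0.01, 0.01, -0.006, 0.001, -0.006, 0.0], [0, 0, 0, -0.002, 0, -0.006, 0.0], [0, 0, 0, -0.001, 0, -0.004, 0.0], [0, 0, 0, 0, 0, 0, 0.0]],
])

```text
clock: 17.9
tool_pos: [0.5411, 0.151, 0.1443]
eef_rot: [0.981, 0.036, 0.191, -0.009]
contact_force: [0.6, -0.3, -0.0]
opening: 0.136
```

```bash
python3 -c "
from h import *
place(.12)"
```

```text
t 17.9 p [0.5411 0.151  0.1443] psi 0.072 z [ 0.373  0.031 -0.927] q [-0.16  0.74 -0.43  2.19  1.86  0.43 -2.16] F [ 0.6 -0.3 -0. ] op 0.136
rot [-0.0045  0.0136  0.0061] shift [0.002  0.0016] dz to floor -0.0034
```

move_arm([
  [[0, 0, 0, 0.001, 0.001, -0.003, 0.0], [0, 0, 0, 0, 0, -0.002, 0.0], [0, 0, 0, 0, 0, 0, 0.0]],
])

```text
clock: 18.2
tool_pos: [0.5429, 0.152, 0.1397]
eef_rot: [0.981, 0.036, 0.191, -0.009]
contact_force: [-0.1, -0.1, -0.8]
opening: 0.134
```

move_arm([
  [[0, 0, 0, 0, 0, -0.003, 0.0], [0, 0, 0, 0, 0, 0, 0.0], [0, 0, 0, 0, 0, 0, 0.3], [0, 0, 0, 0, 0, 0, 0.35], [0, 0, 0, 0, 0, 0, 0.35]],
])

```text
clock: 18.7
tool_pos: [0.543, 0.1535, 0.1387]
eef_rot: [0.98, 0.037, 0.193, -0.01]
contact_force: [0.0, -0.5, -0.1]
opening: 0.347
```

move_arm([
  [[0, 0, 0, -0.01, -0.001, 0.025, 0.35], [0, 0, 0, -0.014, -0.001, 0.035, 0.35], [0, 0, 0, -0.016, -0.001, 0.04, 0.35], [0, 0, 0, 0, -0.03, 0.03, 0.35], [0, 0, 0, 0, -0.045, 0, 0.35]],
])

```text
clock: 19.2
tool_pos: [0.5074, 0.0899, 0.249]
eef_rot: [0.98, 0.042, 0.192, -0.011]
contact_force: [1.1, -1.1, -0.4]
opening: 0.345
```

```bash
python3 -c "
from h import *
print(level_rv(-.119))
s=r.snapshot('scene'); cv2.imwrite('pics/s3.png',cv2.resize(s['frame'][150:350,200:520,::-1],None,fx=2.2,fy=2.2,interpolation=cv2.INTER_CUBIC))"
```

```text
t 19.2 p [0.5074 0.0899 0.249 ] psi 0.084 z [ 0.376  0.037 -0.926] q [-0.1   0.46 -0.31  2.24  1.26  0.25 -1.48] F [ 1.1 -1.1 -0.4] op 0.345
[ 0.0014  0.3879 -0.2013]
```

View pics/s3.png

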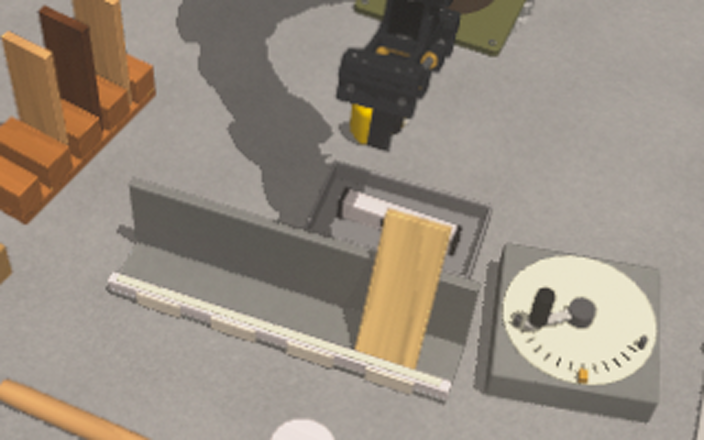

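move_arm([
  [[0, 0.129, -0.067, 0, -0.035, 0.01, 0.35], [0, 0.129, -0.067, 0, -0.045, 0, 0.35], [0, 0.129, -0.067, 0, -0.045, 0, 0.35], [0, 0, 0, 0, -0.048, 0, 0.35], [0, 0, 0, 0, -0.048, 0, 0.35]],
])

```text
clock: 19.75
tool_pos: [0.5156, -0.1046, 0.2499]
eef_rot: [0.997, -0.027, 0.077, 0.018]
contact_force: [1.3, 1.5, -0.7]
opening: 0.346
```

move_arm([
  [[0, 0, 0, 0, -0.048, 0, 0.35], [0, 0, 0, 0, -0.048, 0, 0.35], [0, 0, 0, 0, -0.048, 0, 0.35], [0, 0, 0, 0, -0.03, 0, 0.35], [0, 0, 0, 0, -0.01, 0, 0.35]],
])

```text
clock: 20.25
tool_pos: [0.5106, -0.3042, 0.2465]
eef_rot: [0.997, -0.034, 0.074, 0.019]
contact_force: [-0.1, -0.3, 0.8]
opening: 0.347
```

```bash
python3 -c "
from h import *
print(level_rv(-.119))
s=r.snapshot('scene'); q=[(200+u/2.2,150+v/2.2) for u,v in [(357,353),(415,370)]]
w=toworld(s,q,.015)[:,:2]; c=w.mean(0)-B0; ex=np.array([np.cos(BY),np.sin(BY)]); ey=np.array([-ex[1],ex[0]]); print(w, c@ex,c@ey)"
```

```text
t 20.25 p [ 0.5106 -0.3042  0.2465] psi -0.065 z [ 0.145 -0.043 -0.988] q [ 0.87  0.66 -0.67  1.79  0.6   0.73 -0.16] F [-0.1 -0.3  0.8] op 0.347
[ 0.0466  0.1448 -0.0515]
[[0.60689633 0.11966196]
 [0.59965725 0.18127173]] 0.028125112397586936 0.12210978056324946
```

move_arm([
  [[0.046, 0.135, -0.03, -0.01, -0.022, 0, 0.4], [0, 0.01, -0.02, 0, 0, 0, 0.4], [0, 0, 0, 0, 0, 0, 0.4]],
])

```text
clock: 20.6
tool_pos: [0.4982, -0.319, 0.2442]
eef_rot: [0.998, -0.055, -0.004, -0.003]
contact_force: [0.9, 0.3, 0.6]
opening: 0.4
```

```bash
python3 -c "
from h import *
print(level_rv(-.119))"
```

```text
t 20.6 p [ 0.4982 -0.319   0.2442] psi -0.111 z [-0.008  0.006 -1.   ] q [ 0.87  0.72 -0.68  1.65  0.52  0.96 -0.1 ] F [0.9 0.3 0.6] op 0.4
[-0.0063 -0.0079 -0.0084]
```

move_arm([
  [[-0.006, -0.008, -0.008, 0.002, -0.012, -0.02, 0.4], [0, 0, 0, 0, 0, -0.035, 0.4], [0, 0, 0, 0, 0, -0.03, 0.4], [0, 0, 0, 0, 0, -0.005, 0.4], [0, 0, 0, 0, 0, 0, 0.4]],
])

```text
clock: 21.1
tool_pos: [0.505, -0.3207, 0.1548]
eef_rot: [0.999, -0.051, 0.005, -0.001]
contact_force: [-0.6, -0.7, 0.3]
opening: 0.4
```

```bash
python3 -c "
from h import *
print(level_rv(-.119))"
```

```text
t 21.1 p [ 0.505  -0.3207  0.1548] psi -0.102 z [ 0.01   0.001 -1.   ] q [ 0.83  0.83 -0.6   1.73  0.64  0.77 -0.19] F [-0.6 -0.7  0.3] op 0.4
[-0.0005  0.0097 -0.0167]
```

move_arm([
  [[0, 0.01, -0.016, -0.005, -0.005, -0.003, 0.4], [0, 0, 0, 0, 0, 0, 0.4], [0, 0, 0, 0, 0, 0, 0.0], [0, 0, 0, 0, 0, 0, 0.0], [0, 0, 0, 0, 0, 0, 0.0]],
])

```text
clock: 21.6
tool_pos: [0.5027, -0.3254, 0.1569]
eef_rot: [0.998, -0.059, 0.003, 0.001]
contact_force: [0.1, -0.2, 0.0]
opening: 0.153
```

```bash
python3 -c "
from h import *
print(level_rv(-.119))"
```

```text
t 21.6 p [ 0.5027 -0.3254  0.1569] psi -0.118 z [ 0.007 -0.003 -1.   ] q [ 0.83  0.83 -0.6   1.73  0.63  0.78 -0.19] F [ 0.1 -0.2  0. ] op 0.153
[ 0.0029  0.0068 -0.0012]
```

move_arm([
  [[0, 0, 0, 0, 0, 0, 0.0], [0, 0, 0, 0, 0, 0.03, 0.0], [0, 0, 0, 0, 0, 0.045, 0.0], [0, 0, 0, 0, 0, 0.045, 0.0], [0, 0, 0, 0, 0, 0.02, 0.0]],
])

```text
clock: 22.1
tool_pos: [0.5002, -0.3243, 0.2976]
eef_rot: [0.998, -0.059, 0.0, -0.001]
contact_force: [1.2, -0.1, -1.3]
opening: 0.134
```

move_arm([
  [[0, 0, 0.06, 0.005, 0.035, 0, 0.0], [0, 0, 0.06, 0.01, 0.045, 0, 0.0], [0, 0, 0.06, 0.01, 0.045, 0, 0.0], [0, 0, 0, 0.01, 0.045, 0, 0.0], [0, 0, 0, 0.01, 0.045, 0, 0.0]],
])

```text
clock: 22.6
tool_pos: [0.5447, -0.1138, 0.3011]
eef_rot: [1.0, 0.025, 0.003, 0.003]
contact_force: [1.7, 0.5, -0.6]
opening: 0.136
```

move_arm([
  [[0, -0.075, 0, 0, 0.045, 0, 0.0], [0, -0.075, 0, 0, 0.045, 0, 0.0], [0, -0.075, 0, 0, 0.03, 0, 0.0], [0, -0.075, 0, 0, 0.02, 0, 0.0], [0, -0.07, 0, 0, 0.01, 0, 0.0]],
])

```text
clock: 23.1
tool_pos: [0.5462, 0.0517, 0.3022]
eef_rot: [0.98, 0.029, 0.195, 0.001]
contact_force: [0.4, -0.7, -1.3]
opening: 0.132
```

```bash
python3 -c "
from h import *
place(.04,.0025,L=.145)"
```

```text
t 23.1 p [0.5462 0.0517 0.3022] psi 0.062 z [ 0.383  0.01  -0.924] q [ 0.15  0.43 -0.54  2.08  0.85  0.43 -0.98] F [ 0.4 -0.7 -1.3] op 0.132
rot [0.0108 0.0237 0.0229] shift [0.0021 0.0145] dz to floor -0.1566
```

Lowering gently in stages, with a correction at each.

move_arm([
  [[0.011, 0.02, 0.023, 0.002, 0.014, 0, 0.0], [0, 0, 0, 0, 0, -0.03, 0.0], [0, 0, 0, 0, 0, -0.03, 0.0], [0, 0, 0, 0, 0, -0.03, 0.0], [0, 0, 0, 0, 0, 0, 0.0]],
])

```text
clock: 23.6
tool_pos: [0.5466, 0.0695, 0.2173]
eef_rot: [0.981, 0.044, 0.188, -0.007]
contact_force: [-0.9, -1.0, -1.4]
opening: 0.128
```

```bash
python3 -c "
from h import *
place(.04,.0025,L=.145)"
```

```text
t 23.6 p [0.5466 0.0695 0.2173] psi 0.089 z [ 0.369  0.03  -0.929] q [-0.15  0.55 -0.15  2.18  1.3   0.15 -1.44] F [-0.9 -1.  -1.4] op 0.128
rot [ 0.0019  0.0091 -0.0083] shift [ 0.0017 -0.0033] dz to floor -0.0718
```

move_arm([
  [[0, 0.02, -0.008, 0.001, -0.003, -0.01, 0.0], [0, 0, 0, 0, 0, -0.015, 0.0], [0, 0, 0, 0, 0, -0.015, 0.0], [0, 0, 0, 0, 0, 0, 0.0]],
])

```text
clock: 24.0
tool_pos: [0.5505, 0.0681, 0.188]
eef_rot: [0.982, 0.04, 0.182, -0.007]
contact_force: [-1.0, 1.0, -1.1]
opening: 0.136
```

```bash
python3 -c "
from h import *
place(.04,.0025,L=.145)"
```

```text
t 24.0 p [0.5505 0.0681 0.188 ] psi 0.083 z [ 0.357  0.028 -0.934] q [-0.16  0.61 -0.12  2.18  1.7   0.13 -1.84] F [-1.   1.  -1.1] op 0.136
rot [ 0.0016 -0.0038 -0.0021] shift [-0.0022 -0.0019] dz to floor -0.0424
```

move_arm([
  [[0, 0.02, 0, -0.002, -0.001, -0.01, 0.0], [0, 0, 0, 0, 0, -0.01, 0.0], [0, 0, 0, -0.002, 0, -0.008, 0.0], [0, 0, 0, 0, 0, 0, 0.0]],
])

```text
clock: 24.4
tool_pos: [0.5486, 0.0672, 0.1621]
eef_rot: [0.984, 0.039, 0.174, -0.009]
contact_force: [-0.5, 0.3, -0.8]
opening: 0.133
```

```bash
python3 -c "
from h import *
place(.04,.0025,L=.145,t=.35)"
```

```text
t 24.4 p [0.5486 0.0672 0.1621] psi 0.078 z [ 0.341  0.03  -0.94 ] q [-0.06  0.67 -0.27  2.19  1.82  0.23 -1.95] F [-0.5  0.3 -0.8] op 0.133
rot [-0.0034 -0.0008  0.0005] shift [ 0.0024 -0.0008] dz to floor -0.0154
```

move_arm([
  [[0, 0, 0, 0.001, 0, -0.008, 0.0], [0, 0, 0, 0, 0, -0.008, 0.0], [0, 0, 0, 0, 0, -0.002, 0.0], [0, 0, 0, 0, 0, 0, 0.0]],
])

```text
clock: 24.8
tool_pos: [0.5512, 0.067, 0.1466]
eef_rot: [0.984, 0.038, 0.175, -0.009]
contact_force: [-0.9, -0.6, -1.0]
opening: 0.138
```

```bash
python3 -c "
from h import *
place(.04,.0025,L=.145,t=.35)"
```

```text
t 24.8 p [0.5512 0.067  0.1466] psi 0.076 z [ 0.343  0.031 -0.939] q [-0.02  0.71 -0.34  2.19  1.9   0.29 -2.02] F [-0.9 -0.6 -1. ] op 0.138
rot [-0.0044  0.0009  0.0026] shift [-0.0002 -0.0006] dz to floor 0.0
```

move_arm([
  [[0, 0, 0, 0, 0, -0.004, 0.0], [0, 0, 0, 0, 0, 0, 0.0], [0, 0, 0, 0, 0, 0, 0.3], [0, 0, 0, 0, 0, 0, 0.35], [0, 0, 0, 0, 0, 0, 0.35]],
])

```text
clock: 25.3
tool_pos: [0.5531, 0.0682, 0.1471]
eef_rot: [0.983, 0.038, 0.178, -0.009]
contact_force: [0.0, -0.1, -1.0]
opening: 0.349
```

move_arm([
  [[0, 0, 0, -0.009, -0.001, 0.025, 0.35], [0, 0, 0, -0.013, -0.001, 0.035, 0.35], [0, 0, 0, -0.015, -0.001, 0.04, 0.35], [0, 0, 0, 0, -0.03, 0.03, 0.35], [0, 0, 0, 0, -0.045, 0, 0.35]],
])

```text
clock: 25.8
tool_pos: [0.5321, 0.0068, 0.2244]
eef_rot: [0.983, 0.043, 0.177, -0.003]
contact_force: [1.6, -1.7, 0.4]
opening: 0.347
```

```bash
python3 -c "
from h import *
print(level_rv(-.119))"
```

```text
t 25.8 p [0.5321 0.0068 0.2244] psi 0.089 z [ 0.348  0.022 -0.937] q [ 0.08  0.53 -0.29  2.2   1.16  0.19 -1.18] F [ 1.6 -1.7  0.4] op 0.347
[ 0.0148  0.356  -0.2046]
```

move_arm([
  [[0, 0.1, -0.06, -0.005, -0.01, 0.03, 0.35], [0, 0.12, -0.07, -0.01, -0.035, 0.01, 0.35], [0, 0.12, -0.07, -0.01, -0.045, 0, 0.35], [0, 0, 0, -0.01, -0.045, 0, 0.35], [0, 0, 0, -0.01, -0.045, 0, 0.35]],
])

```text
clock: 26.3
tool_pos: [0.4952, -0.1805, 0.2502]
eef_rot: [0.998, -0.046, 0.034, 0.015]
contact_force: [0.8, -0.9, -0.2]
opening: 0.349
```

```bash
python3 -c "
from h import *
print(level_rv(-.119))
s=r.snapshot('scene'); cv2.imwrite('pics/s4.png',cv2.resize(s['frame'][150:350,200:520,::-1],None,fx=2.2,fy=2.2,interpolation=cv2.INTER_CUBIC))"
```

```text
t 26.3 p [ 0.4952 -0.1805  0.2502] psi -0.09 z [ 0.067 -0.034 -0.997] q [ 0.68  0.6  -0.68  1.91  0.59  0.76 -0.43] F [ 0.8 -0.9 -0.2] op 0.349
[ 0.0348  0.0667 -0.0277]
```

View pics/s4.png

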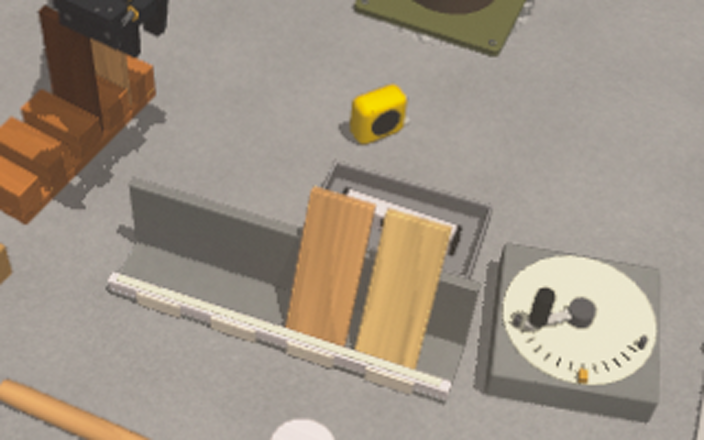

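Two boards lean cleanly, with feet at the lip at (288–348,335) and (357–415,362). Next is the dark board.

move_arm([
  [[0.035, 0.067, -0.028, -0.016, -0.045, 0, 0.35], [0, 0, 0, -0.016, -0.045, 0, 0.35], [0, 0, 0, -0.016, -0.04, 0, 0.35], [0, 0, 0, 0, 0, 0, 0.35]],
])

```text
clock: 26.75
tool_pos: [0.4433, -0.3189, 0.248]
eef_rot: [0.998, -0.07, -0.005, 0.003]
contact_force: [-1.1, -0.8, -0.5]
opening: 0.352
```

```bash
python3 -c "
from h import *
print(level_rv(-.119), np.array([.4471,-.3143,.153])-r.get_state()['tool_pos'])"
```

```text
t 26.75 p [ 0.4433 -0.3189  0.248 ] psi -0.141 z [-0.01  -0.005 -1.   ] q [ 0.95  0.66 -0.7   1.79  0.54  0.9  -0.14] F [-1.1 -0.8 -0.5] op 0.352
[ 0.0053 -0.01    0.0215] [ 0.00383843  0.00464595 -0.09495469]
```

move_arm([
  [[0.005, -0.01, 0.015, 0.002, -0.001, -0.02, 0.4], [0, 0, 0, 0, 0, -0.025, 0.4], [0, 0, 0, 0, 0, 0, 0.4]],
])

```text
clock: 27.05
tool_pos: [0.4449, -0.3208, 0.2018]
eef_rot: [0.998, -0.065, 0.0, -0.0]
contact_force: [0.6, 0.1, -0.4]
opening: 0.399
```

```bash
python3 -c "
from h import *
print(level_rv(-.119), np.array([.4471,-.3143,.153])-r.get_state()['tool_pos'])"
```

```text
t 27.05 p [ 0.4449 -0.3208  0.2018] psi -0.13 z [ 0.001  0.    -1.   ] q [ 0.93  0.72 -0.66  1.83  0.6   0.79 -0.18] F [ 0.6  0.1 -0.4] op 0.399
[-0.0003  0.001   0.0106] [ 0.00221666  0.00652126 -0.04876281]
```

move_arm([
  [[0, 0, 0.01, 0.002, 0.005, -0.02, 0.4], [0, 0, 0, 0, 0, -0.025, 0.4], [0, 0, 0, 0, 0, -0.002, 0.4], [0, 0, 0, 0, 0, 0, 0.4]],
])

```text
clock: 27.45
tool_pos: [0.4501, -0.3135, 0.1569]
eef_rot: [0.998, -0.058, 0.002, 0.0]
contact_force: [0.6, 0.0, 0.2]
opening: 0.396
```

```bash
python3 -c "
from h import *
print(level_rv(-.119), np.array([.4471,-.3143,.153])-r.get_state()['tool_pos'])"
```

```text
t 27.45 p [ 0.4501 -0.3135  0.1569] psi -0.116 z [ 0.004 -0.    -1.   ] q [ 0.88  0.78 -0.61  1.87  0.68  0.7  -0.24] F [0.6 0.  0.2] op 0.396
[ 0.0003  0.0043 -0.0029] [-0.00296734 -0.00084933 -0.00386601]
```

Closing, lifting and travelling.

move_arm([
  [[0, 0, 0, -0.003, -0.001, -0.003, 0.2], [0, 0, 0, 0, 0, 0, 0.0], [0, 0, 0, 0, 0, 0, 0.0], [0, 0, 0, 0, 0, 0, 0.0], [0, 0, 0, 0, 0, 0, 0.0]],
])

```text
clock: 27.95
tool_pos: [0.4488, -0.3152, 0.1578]
eef_rot: [0.998, -0.058, 0.005, 0.001]
contact_force: [0.0, -0.5, -1.2]
opening: 0.133
```

move_arm([
  [[0, 0, 0, 0, 0, 0.02, 0.0], [0, 0, 0, 0, 0, 0.04, 0.0], [0, 0, 0, 0, 0, 0.045, 0.0], [0, 0, 0, 0, 0, 0.04, 0.0], [0, 0, 0, 0, 0, 0, 0.0]],
])

```text
clock: 28.45
tool_pos: [0.4474, -0.3141, 0.307]
eef_rot: [0.998, -0.058, 0.003, -0.0]
contact_force: [1.4, 0.2, -0.7]
opening: 0.132
```

move_arm([
  [[0, 0, 0.06, 0.015, 0.03, 0, 0.0], [0, 0, 0.06, 0.02, 0.045, 0, 0.0], [0, 0, 0.06, 0.02, 0.045, 0, 0.0], [0, 0, 0, 0.02, 0.045, 0, 0.0], [0, 0, 0, 0.02, 0.045, 0, 0.0]],
])

```text
clock: 28.95
tool_pos: [0.5386, -0.1089, 0.3034]
eef_rot: [1.0, 0.025, 0.0, 0.003]
contact_force: [0.4, -0.1, -1.1]
opening: 0.136
```

```bash
python3 -c "
from h import *
place(-.04,.002,L=.143,t=.34)"
```

```text
t 28.95 p [ 0.5386 -0.1089  0.3034] psi 0.05 z [ 0.    -0.007 -1.   ] q [ 0.57  0.61 -0.78  1.71  0.5   1.03 -0.33] F [ 0.4 -0.1 -1.1] op 0.136
rot [ 0.0286 -0.3389  0.0313] shift [0.0209 0.0952] dz to floor -0.1582
```

move_arm([
  [[0.007, -0.085, 0.008, 0.005, 0.03, 0, 0.0], [0.007, -0.085, 0.008, 0.005, 0.03, 0, 0.0], [0.007, -0.085, 0.008, 0.005, 0.02, 0, 0.0], [0.007, -0.085, 0.008, 0.005, 0.015, 0, 0.0], [0, 0, 0, 0, 0, -0.02, 0.0]],
])

```text
clock: 29.45
tool_pos: [0.56, 0.0024, 0.2812]
eef_rot: [0.983, 0.049, 0.176, -0.014]
contact_force: [1.0, -0.1, -1.3]
opening: 0.133
```

```bash
python3 -c "
from h import *
place(-.04,0,L=.146,t=.34)"
```

```text
t 29.45 p [0.56   0.0024 0.2812] psi 0.098 z [ 0.345  0.045 -0.938] q [ 0.34  0.5  -0.63  2.04  0.79  0.43 -0.76] F [ 1.  -0.1 -1.3] op 0.133
rot [-0.0116  0.0141 -0.0213] shift [-0.0014 -0.0182] dz to floor -0.1332
```

move_arm([
  [[-0.011, 0.012, -0.02, -0.001, -0.018, 0, 0.0], [0, 0, 0, 0, 0, -0.025, 0.0], [0, 0, 0, 0, 0, -0.025, 0.0], [0, 0, 0, 0, 0, -0.02, 0.0], [0, 0, 0, 0, 0, 0, 0.0]],
])

```text
clock: 29.95
tool_pos: [0.557, -0.0245, 0.2064]
eef_rot: [0.986, 0.036, 0.165, -0.002]
contact_force: [-0.4, -0.2, -1.8]
opening: 0.134
```

```bash
python3 -c "
from h import *
place(-.04,0,L=.146,t=.34)"
```

```text
t 29.95 p [ 0.557  -0.0245  0.2064] psi 0.074 z [ 0.326  0.016 -0.945] q [ 0.19  0.6  -0.35  2.12  1.05  0.23 -1.  ] F [-0.4 -0.2 -1.8] op 0.134
rot [ 0.0079 -0.0075  0.0086] shift [0.0016 0.0087] dz to floor -0.0584
```

move_arm([
  [[0.008, 0, 0.009, 0.001, 0.008, -0.01, 0.0], [0, 0, 0, 0, 0, -0.015, 0.0], [0, 0, 0, 0, 0, -0.015, 0.0], [0, 0, 0, 0, 0, 0, 0.0]],
])

```text
clock: 30.35
tool_pos: [0.5636, -0.0225, 0.1746]
eef_rot: [0.985, 0.036, 0.169, -0.003]
contact_force: [-0.9, 0.3, -1.1]
opening: 0.134
```

```bash
python3 -c "
from h import *
place(-.04,0,L=.146,t=.34)"
```

```text
t 30.35 p [ 0.5636 -0.0225  0.1746] psi 0.074 z [ 0.333  0.018 -0.943] q [ 0.04  0.65 -0.13  2.14  1.4   0.08 -1.36] F [-0.9  0.3 -1.1] op 0.134
rot [0.0062 0.0005 0.0078] shift [-0.005   0.0068] dz to floor -0.0265
```

move_arm([
  [[0, 0.07, 0.005, 0.004, 0.005, 0, 0.0], [0, 0, 0, 0, 0.002, -0.005, 0.0], [0, 0, 0, 0, 0, 0, 0.0]],
])

```text
clock: 30.65
tool_pos: [0.573, -0.0235, 0.1718]
eef_rot: [0.987, 0.034, 0.16, 0.003]
contact_force: [0.0, -0.5, -1.4]
opening: 0.134
```

```bash
python3 -c "
from h import *
place(-.04,0,L=.146,t=.27)"
```

```text
t 30.65 p [ 0.573  -0.0235  0.1718] psi 0.071 z [ 0.315  0.005 -0.949] q [ 0.12  0.67 -0.26  2.1   1.2   0.18 -1.16] F [ 0.  -0.5 -1.4] op 0.134
rot [0.0127 0.0514 0.0139] shift [-0.0046  0.0085] dz to floor -0.0206
```

move_arm([
  [[0.012, 0.05, 0.014, -0.003, 0.006, 0, 0.0], [0, 0, 0, -0.002, 0.002, 0, 0.0], [0, 0, 0, 0, 0, 0, 0.0]],
])

```text
clock: 30.95
tool_pos: [0.5682, -0.0185, 0.174]
eef_rot: [0.99, 0.037, 0.135, -0.004]
contact_force: [0.7, -0.6, 0.0]
opening: 0.136
```

```bash
python3 -c "
from h import *
place(-.04,0,L=.146,t=.27)"
```

```text
t 30.95 p [ 0.5682 -0.0185  0.174 ] psi 0.076 z [ 0.267  0.019 -0.964] q [ 0.23  0.68 -0.44  2.06  1.04  0.32 -0.98] F [ 0.7 -0.6  0. ] op 0.136
rot [0.0014 0.0011 0.0048] shift [0.0002 0.0035] dz to floor -0.0229
```

move_arm([
  [[0, 0, 0, -0.001, 0.003, -0.008, 0.0], [0, 0, 0, -0.001, 0, -0.008, 0.0], [0, 0, 0, 0, 0, -0.004, 0.0], [0, 0, 0, 0, 0, 0, 0.0]],
])

```text
clock: 31.35
tool_pos: [0.566, -0.0187, 0.1551]
eef_rot: [0.99, 0.036, 0.137, -0.001]
contact_force: [0.8, -0.3, -1.0]
opening: 0.133
```

```bash
python3 -c "
from h import *
place(-.04,0,L=.146,t=.27)"
```

```text
t 31.35 p [ 0.566  -0.0187  0.1551] psi 0.074 z [ 0.271  0.012 -0.963] q [ 0.15  0.7  -0.32  2.08  1.14  0.24 -1.09] F [ 0.8 -0.3 -1. ] op 0.133
rot [0.0074 0.0049 0.0084] shift [0.0023 0.0038] dz to floor -0.004
```

move_arm([
  [[0, 0, 0, 0.001, 0.002, -0.004, 0.0], [0, -0.04, 0, -0.006, 0.001, 0, 0.0], [0, -0.04, 0, -0.006, 0, -0.001, 0.0], [0, 0, 0, 0, 0, 0, 0.0]],
])

```text
clock: 31.75
tool_pos: [0.5636, -0.0193, 0.1503]
eef_rot: [0.987, 0.036, 0.159, 0.006]
contact_force: [0.1, -0.3, -0.7]
opening: 0.131
```

```bash
python3 -c "
from h import *
place(-.04,0,L=.146,t=.33)"
```

```text
t 31.75 p [ 0.5636 -0.0193  0.1503] psi 0.076 z [ 0.314 -0.001 -0.949] q [ 0.12  0.7  -0.28  2.14  1.6   0.2  -1.56] F [ 0.1 -0.3 -0.7] op 0.131
rot [ 0.0241 -0.0098  0.0115] shift [-0.0037  0.0037] dz to floor -0.0017
```

move_arm([
  [[0.02, 0, 0.01, -0.003, 0.003, -0.002, 0.0], [0, 0, 0, 0, 0, -0.002, 0.0], [0, 0, 0, 0, 0, 0, 0.0]],
])

```text
clock: 32.05
tool_pos: [0.5619, -0.0152, 0.1479]
eef_rot: [0.986, 0.04, 0.16, -0.005]
contact_force: [1.4, -0.4, -0.9]
opening: 0.138
```

move_arm([
  [[0, 0, 0, 0, 0, 0, 0.2], [0, 0, 0, 0, 0, 0, 0.35], [0, 0, 0, 0, 0, 0, 0.35]],
])

```text
clock: 32.35
tool_pos: [0.5631, -0.0152, 0.1484]
eef_rot: [0.986, 0.039, 0.161, -0.005]
contact_force: [-0.9, 0.8, -0.5]
opening: 0.341
```

move_arm([
  [[0, 0, 0, -0.007, 0, 0.022, 0.35], [0, 0, 0, -0.009, 0, 0.03, 0.35], [0, 0, 0, -0.011, 0, 0.035, 0.35], [0, 0, 0, -0.005, 0, 0.03, 0.35], [0, 0, 0, 0, 0, 0, 0.35]],
])

```text
clock: 32.85
tool_pos: [0.5351, -0.0164, 0.2517]
eef_rot: [0.987, 0.04, 0.159, -0.002]
contact_force: [0.3, -0.3, -0.0]
opening: 0.349
```

```bash
python3 -c "
from h import *
print(level_rv(-.119), np.array([.3921,-.3069,.25])-r.get_state()['tool_pos'])
s=r.snapshot('scene'); cv2.imwrite('pics/s5.png',cv2.resize(s['frame'][150:350,200:520,::-1],None,fx=2.2,fy=2.2,interpolation=cv2.INTER_CUBIC))"
```

```text
t 32.85 p [ 0.5351 -0.0164  0.2517] psi 0.082 z [ 0.313  0.017 -0.95 ] q [ 0.33  0.52 -0.58  2.11  0.91  0.39 -0.88] F [ 0.3 -0.3 -0. ] op 0.349
[ 0.0147  0.3193 -0.1974] [-0.14304271 -0.29050163 -0.00167252]
```

View pics/s5.png

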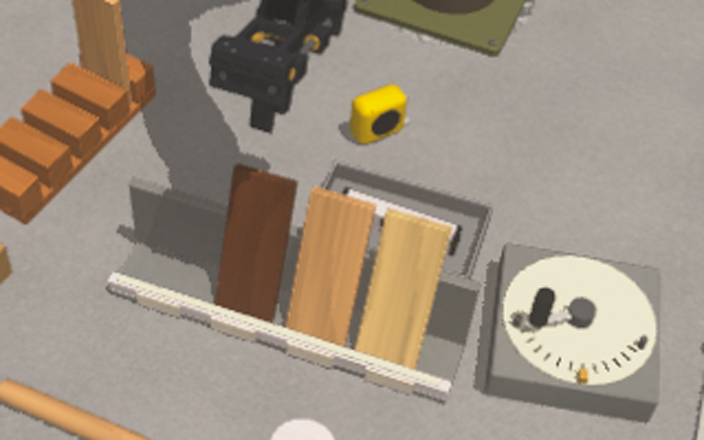

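Three boards lean correctly. Now the last one, at (.392,-.307).

move_arm([
  [[0.004, 0.08, -0.05, -0.016, -0.032, 0, 0.35], [0.004, 0.08, -0.05, -0.016, -0.032, 0, 0.35], [0.004, 0.08, -0.05, -0.016, -0.032, 0, 0.35], [0.004, 0.08, -0.05, -0.016, -0.032, 0, 0.35], [0, 0, 0, -0.016, -0.032, 0, 0.35]],
])

```text
clock: 33.4
tool_pos: [0.4535, -0.1746, 0.2463]
eef_rot: [0.998, -0.058, -0.008, -0.004]
contact_force: [0.5, -0.4, 0.5]
opening: 0.349
```

move_arm([
  [[0, 0, 0, -0.016, -0.032, 0, 0.35], [0, 0, 0, -0.016, -0.032, 0, 0.35], [0, 0, 0, -0.016, -0.032, 0, 0.35], [0, 0, 0, -0.012, -0.025, 0, 0.4], [0, 0, 0, 0, 0, 0, 0.4]],
])

```text
clock: 33.9
tool_pos: [0.3862, -0.3067, 0.2379]
eef_rot: [0.998, -0.063, -0.015, -0.003]
contact_force: [-0.6, -0.9, -0.0]
opening: 0.401
```

```bash
python3 -c "
from h import *
print(level_rv(-.119), np.array([.3921,-.3069,.153])-r.get_state()['tool_pos'])"
```

```text
t 33.9 p [ 0.3862 -0.3067  0.2379] psi -0.127 z [-0.029  0.008 -1.   ] q [ 1.04  0.63 -0.75  1.93  0.58  0.84 -0.16] F [-0.6 -0.9 -0. ] op 0.401
[-0.008  -0.0289  0.0077] [ 0.00588637 -0.00015045 -0.08485432]
```

move_arm([
  [[-0.008, -0.029, 0.008, 0.004, -0.005, -0.02, 0.4], [0, 0, 0, 0, 0, -0.025, 0.4], [0, 0, 0, 0, 0, 0, 0.4]],
])

```text
clock: 34.2
tool_pos: [0.3904, -0.3117, 0.1889]
eef_rot: [0.998, -0.06, -0.0, -0.0]
contact_force: [-0.6, 0.7, 0.2]
opening: 0.397
```

```bash
python3 -c "
from h import *
print(level_rv(-.119), np.array([.3921,-.3069,.153])-r.get_state()['tool_pos'])"
```

```text
t 34.2 p [ 0.3904 -0.3117  0.1889] psi -0.12 z [-0.001  0.    -1.   ] q [ 1.    0.7  -0.69  1.99  0.68  0.7  -0.24] F [-0.6  0.7  0.2] op 0.397
[-0.0005 -0.0007  0.0013] [ 0.00165609  0.00475981 -0.03590995]
```

move_arm([
  [[0, 0, 0, 0.001, 0.003, -0.018, 0.4], [0, 0, 0, 0, 0, -0.016, 0.4], [0, 0, 0, 0, 0, 0, 0.4]],
])

```text
clock: 34.5
tool_pos: [0.3936, -0.3065, 0.1541]
eef_rot: [0.998, -0.058, -0.0, -0.0]
contact_force: [-0.7, -1.4, -0.2]
opening: 0.402
```

move_arm([
  [[0, 0, 0, 0, 0, 0, 0.2], [0, 0, 0, 0, 0, 0, 0.0], [0, 0, 0, 0, 0, 0, 0.0], [0, 0, 0, 0, 0, 0, 0.0], [0, 0, 0, 0, 0, 0, 0.0]],
])

```text
clock: 35.0
tool_pos: [0.396, -0.306, 0.1571]
eef_rot: [0.998, -0.057, 0.001, 0.001]
contact_force: [-0.1, -0.1, -1.1]
opening: 0.132
```

move_arm([
  [[0, 0, 0, 0, 0, 0.02, 0.0], [0, 0, 0, 0, 0, 0.04, 0.0], [0, 0, 0, 0, 0, 0.045, 0.0], [0, 0, 0, 0, 0, 0.045, 0.0], [0, 0, 0, 0, 0, 0, 0.0]],
])

```text
clock: 35.5
tool_pos: [0.3945, -0.3051, 0.3122]
eef_rot: [0.998, -0.057, 0.0, -0.001]
contact_force: [0.4, 0.3, -0.5]
opening: 0.132
```

move_arm([
  [[0, 0, 0.06, 0.025, 0.025, 0, 0.0], [0, 0, 0.06, 0.03, 0.035, 0, 0.0], [0, 0, 0.06, 0.03, 0.035, 0, 0.0], [0, 0, 0, 0.03, 0.035, 0, 0.0], [0, 0, 0, 0.03, 0.035, 0, 0.0]],
])

```text
clock: 36.0
tool_pos: [0.5363, -0.1447, 0.3101]
eef_rot: [1.0, 0.026, -0.003, 0.004]
contact_force: [-0.1, -0.3, -0.4]
opening: 0.135
```

move_arm([
  [[0.007, -0.085, 0.008, 0.01, 0.01, 0, 0.0], [0.007, -0.085, 0.008, 0.008, 0.01, 0, 0.0], [0.007, -0.085, 0.008, 0.005, 0.01, 0, 0.0], [0, -0.06, 0.008, 0, 0, 0, 0.0], [0, 0, 0, 0, 0, 0, 0.0]],
])

```text
clock: 36.5
tool_pos: [0.5626, -0.1017, 0.3064]
eef_rot: [0.986, 0.051, 0.158, -0.008]
contact_force: [0.3, 0.1, -0.8]
opening: 0.136
```

```bash
python3 -c "
from h import *
place(-.12,0,L=.145,t=.31)"
```

```text
t 36.5 p [ 0.5626 -0.1017  0.3064] psi 0.102 z [ 0.312  0.031 -0.95 ] q [ 0.67  0.54 -0.83  1.92  0.67  0.6  -0.43] F [ 0.3  0.1 -0.8] op 0.136
rot [-0.0001  0.0085 -0.0223] shift [0.0069 0.0066] dz to floor -0.1579
```

move_arm([
  [[0, 0, -0.02, 0.006, 0.006, 0, 0.0], [0, 0, 0, 0, 0, -0.025, 0.0], [0, 0, 0, 0, 0, -0.025, 0.0], [0, 0, 0, 0, 0, -0.025, 0.0], [0, 0, 0, 0, 0, 0, 0.0]],
])

```text
clock: 37.0
tool_pos: [0.5692, -0.0982, 0.2279]
eef_rot: [0.987, 0.038, 0.155, -0.005]
contact_force: [-0.8, -0.1, -0.2]
opening: 0.134
```

```bash
python3 -c "
from h import *
place(-.12,0,L=.145,t=.31)"
```

```text
t 37.0 p [ 0.5692 -0.0982  0.2279] psi 0.077 z [ 0.306  0.021 -0.952] q [ 0.51  0.62 -0.62  2.01  0.87  0.41 -0.66] F [-0.8 -0.1 -0.2] op 0.134
rot [0.0025 0.0022 0.0041] shift [0.0003 0.0031] dz to floor -0.0794
```

move_arm([
  [[0, 0, 0, 0, 0.003, -0.015, 0.0], [0, 0, 0, 0, 0, -0.015, 0.0], [0, 0, 0, 0, 0, -0.015, 0.0], [0, 0, 0, 0, 0, 0, 0.0]],
])

```text
clock: 37.4
tool_pos: [0.573, -0.0965, 0.184]
eef_rot: [0.987, 0.036, 0.157, -0.003]
contact_force: [-0.8, 0.1, -1.0]
opening: 0.133
```

```bash
python3 -c "
from h import *
place(-.12,0,L=.145,t=.31)"
```

```text
t 37.4 p [ 0.573  -0.0965  0.184 ] psi 0.075 z [ 0.309  0.017 -0.951] q [ 0.4   0.68 -0.45  2.05  1.02  0.28 -0.81] F [-0.8  0.1 -1. ] op 0.133
rot [0.0052 0.0049 0.0072] shift [-0.0036  0.0013] dz to floor -0.0355
```

move_arm([
  [[0, 0.02, 0.006, -0.004, 0.003, -0.008, 0.0], [0, 0, 0, -0.001, 0, -0.01, 0.0], [0, 0, 0, -0.001, 0, -0.008, 0.0], [0, 0, 0, 0, 0, 0, 0.0]],
])

```text
clock: 37.8
tool_pos: [0.5702, -0.0936, 0.1604]
eef_rot: [0.988, 0.039, 0.148, -0.003]
contact_force: [-0.7, -0.3, -0.7]
opening: 0.135
```

```bash
python3 -c "
from h import *
place(-.12,0,L=.145,t=.30)"
```

```text
t 37.8 p [ 0.5702 -0.0936  0.1604] psi 0.079 z [ 0.293  0.018 -0.956] q [ 0.34  0.71 -0.37  2.06  1.08  0.22 -0.87] F [-0.7 -0.3 -0.7] op 0.135
rot [ 0.0055 -0.0017  0.0023] shift [ 0.0006 -0.0014] dz to floor -0.0115
```

move_arm([
  [[0, 0, 0, -0.001, 0, -0.006, 0.0], [0, 0, 0, -0.001, 0, -0.006, 0.0], [0.005, -0.03, 0, -0.004, 0, -0.001, 0.0], [0, 0, 0, 0, 0, 0, 0.0]],
])

```text
clock: 38.2
tool_pos: [0.5718, -0.0956, 0.1512]
eef_rot: [0.986, 0.038, 0.164, -0.001]
contact_force: [-0.3, 1.1, -0.4]
opening: 0.134
```

```bash
python3 -c "
from h import *
place(-.12,0,L=.145,t=.33)"
```

```text
t 38.2 p [ 0.5718 -0.0956  0.1512] psi 0.078 z [ 0.323  0.015 -0.946] q [ 0.25  0.71 -0.21  2.1   1.35  0.09 -1.15] F [-0.3  1.1 -0.4] op 0.134
rot [ 0.0096 -0.0003  0.0051] shift [-0.0051  0.0003] dz to floor -0.0036
```

move_arm([
  [[0.008, 0.02, 0.005, -0.004, 0, 0, 0.0], [0, 0, 0, -0.001, 0, -0.004, 0.0], [0, 0, 0, 0, 0, -0.001, 0.0], [0, 0, 0, 0, 0, 0, 0.0]],
])

```text
clock: 38.6
tool_pos: [0.5688, -0.0959, 0.1479]
eef_rot: [0.987, 0.039, 0.155, -0.006]
contact_force: [-0.2, -0.1, -0.6]
opening: 0.138
```

```bash
python3 -c "
from h import *
place(-.12,0,L=.145,t=.31)"
```

```text
t 38.6 p [ 0.5688 -0.0959  0.1479] psi 0.079 z [ 0.306  0.024 -0.952] q [ 0.31  0.72 -0.31  2.09  1.27  0.15 -1.05] F [-0.2 -0.1 -0.6] op 0.138
rot [0.0006 0.0019 0.0008] shift [0.0006 0.0008] dz to floor 0.0006
```

move_arm([
  [[0, 0, 0, 0, 0, -0.003, 0.0], [0, 0, 0, 0, 0, 0, 0.0], [0, 0, 0, 0, 0, 0, 0.2], [0, 0, 0, 0, 0, 0, 0.35], [0, 0, 0, 0, 0, 0, 0.35]],
])

```text
clock: 39.1
tool_pos: [0.5707, -0.0959, 0.1475]
eef_rot: [0.987, 0.04, 0.158, -0.004]
contact_force: [-0.0, -0.0, -0.0]
opening: 0.342
```

move_arm([
  [[0, 0, 0, -0.007, 0, 0.022, 0.35], [0, 0, 0, -0.009, 0, 0.03, 0.35], [0, 0, 0, -0.011, 0, 0.035, 0.35], [0, 0, 0, -0.005, 0, 0.04, 0.35], [0, 0, 0, 0, 0, 0, 0.35]],
])

```text
clock: 39.6
tool_pos: [0.5362, -0.0948, 0.2762]
eef_rot: [0.987, 0.041, 0.154, -0.004]
contact_force: [0.3, 0.4, 0.9]
opening: 0.348
```

```bash
python3 -c "
from h import *
pose()
s=r.snapshot('scene'); cv2.imwrite('pics/s6.png',cv2.resize(s['frame'][150:350,200:520,::-1],None,fx=2.2,fy=2.2,interpolation=cv2.INTER_CUBIC))"
```

```text
t 39.6 p [ 0.5362 -0.0948  0.2762] psi 0.084 z [ 0.304  0.021 -0.952] q [ 0.64  0.54 -0.79  2.03  0.79  0.51 -0.59] F [0.3 0.4 0.9] op 0.348
```

View pics/s6.png

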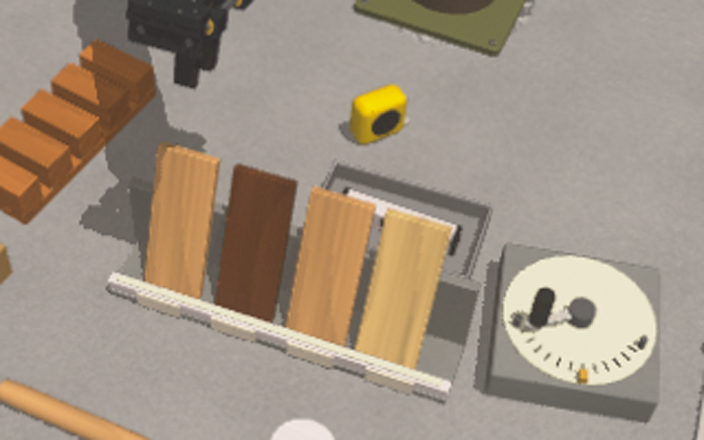

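Four boards lean side by side, with feet at (146–201,289), (216–275,315), (288–348,335) and (357–415,362). I'll check their positions along the bay.

```bash
python3 -c "
from h import *
s=r.snapshot('scene'); ex=np.array([np.cos(BY),np.sin(BY)]); ey=np.array([-ex[1],ex[0]])
f=lambda q,z:toworld(s,[(200+u/2.2,150+v/2.2) for u,v in q],z)[:,:2]-B0
for bot,top in [([(146,278),(201,298)],[(160,146),(218,158)]),([(216,304),(275,325)],[(235,165),(297,181)]),([(288,324),(348,346)],[(313,188),(375,206)]),([(357,353),(415,370)],[(388,211),(451,226)])]:
    b=f(bot,.02); t=f(top,.164); print('foot x',(b@ex).round(4),'y',(b@ey).round(4),'top x',(t@ex).round(4),'y',(t@ey).round(4))
print(level_rv(-1.7))
"
```

```text
foot x [0.0262 0.0283] y [-0.1504 -0.0847] top x [-0.0391 -0.0457] y [-0.1534 -0.092 ]
foot x [0.0295 0.0312] y [-0.0668  0.0009] top x [-0.0433 -0.0464] y [-0.0725 -0.0073]
foot x [0.025  0.0277] y [0.0131 0.0804] top x [-0.0437 -0.0444] y [0.0106 0.0746]
foot x [0.0324 0.0301] y [0.0918 0.1535] top x [-0.043  -0.0476] y [0.0883 0.1506]
t 39.7 p [ 0.5343 -0.0958  0.2722] psi 0.084 z [ 0.298  0.02  -0.954] q [ 0.64  0.55 -0.78  2.04  0.8   0.51 -0.6 ] F [-0.6  0.9 -1.1] op 0.351
[-0.2229  0.2405  1.3474]
```

move_arm([
  [[-0.006, 0.1, 0.02, -0.002, 0.035, 0.01, 0.4], [-0.006, 0.1, 0.02, -0.002, 0.045, 0, 0.4], [-0.006, 0.1, 0.02, -0.002, 0.045, 0, 0.4], [0, 0, 0, -0.002, 0.045, 0, 0.4], [0, 0, 0, -0.002, 0.045, 0, 0.4]],
])

```text
clock: 40.2
tool_pos: [0.5203, 0.1133, 0.2724]
eef_rot: [0.998, 0.062, -0.013, 0.001]
contact_force: [0.4, -0.1, -0.4]
opening: 0.399
```

move_arm([
  [[0, 0, 0, -0.002, 0.045, 0, 0.45], [0, 0, 0, -0.002, 0.045, 0, 0.45], [0, 0, 0, 0, 0.04, 0, 0.45], [0, 0, 0, 0, 0.01, 0, 0.45], [0, 0, 0, 0, 0, 0, 0.45]],
])

```text
clock: 40.7
tool_pos: [0.512, 0.2651, 0.2625]
eef_rot: [0.998, 0.067, -0.018, 0.005]
contact_force: [-1.4, 0.5, -0.4]
opening: 0.45
```

```bash
python3 -c "
from h import *
print(level_rv(.2), np.array([.5185,.2757,.093])-r.get_state()['tool_pos'])"
```

```text
t 40.7 p [0.512  0.2651 0.2625] psi 0.134 z [-0.035 -0.012 -0.999] q [-0.11  0.73 -0.81  1.65  0.56  1.05 -0.96] F [-1.4  0.5 -0.4] op 0.45
[ 0.0128 -0.0346  0.0656] [ 0.00652071  0.01063265 -0.16947268]
```

move_arm([
  [[0.013, -0.035, 0.066, 0.006, 0.01, -0.01, 0.45], [0, 0, 0, 0, 0, -0.03, 0.45], [0, 0, 0, 0, 0, -0.03, 0.45], [0, 0, 0, 0, 0, -0.02, 0.45], [0, 0, 0, 0, 0, 0, 0.45]],
])

```text
clock: 41.2
tool_pos: [0.5198, 0.2647, 0.1643]
eef_rot: [0.995, 0.098, -0.001, 0.006]
contact_force: [1.0, -1.1, -0.7]
opening: 0.453
```

```bash
python3 -c "
from h import *
print(level_rv(.2), np.array([.5185,.2757,.093])-r.get_state()['tool_pos'])"
```

```text
t 41.2 p [0.5198 0.2647 0.1643] psi 0.196 z [ 0.    -0.013 -1.   ] q [-0.16  0.84 -0.72  1.75  0.73  0.85 -1.03] F [ 1.  -1.1 -0.7] op 0.453
[0.013  0.0002 0.0043] [-0.00126459  0.01096034 -0.07129329]
```

move_arm([
  [[0.012, 0, 0, -0.001, 0.011, 0, 0.45], [0, 0, 0, 0, 0.002, -0.025, 0.45], [0, 0, 0, 0, 0, -0.025, 0.45], [0, 0, 0, 0, 0, -0.02, 0.45], [0, 0, 0, 0, 0, 0, 0.45]],
])

```text
clock: 41.7
tool_pos: [0.5228, 0.2779, 0.0964]
eef_rot: [0.996, 0.094, 0.004, -0.001]
contact_force: [-0.1, -0.6, 0.7]
opening: 0.451
```

```bash
python3 -c "
from h import *
print(level_rv(.2), np.array([.5185,.2757,.093])-r.get_state()['tool_pos'])"
```

```text
t 41.7 p [0.5228 0.2779 0.0964] psi 0.189 z [ 0.007  0.004 -1.   ] q [-0.21  0.93 -0.65  1.78  0.83  0.72 -1.12] F [-0.1 -0.6  0.7] op 0.451
[-0.0036  0.0074  0.0108] [-0.00432336 -0.00218904 -0.00340344]
```

move_arm([
  [[0, 0, 0, -0.004, -0.002, -0.001, 0.2], [0, 0, 0, 0, 0, 0, 0.1], [0, 0, 0, 0, 0, 0, 0.1], [0, 0, 0, 0, 0, 0, 0.1]],
], force=10)

```text
clock: 42.1
tool_pos: [0.519, 0.2773, 0.0987]
eef_rot: [0.996, 0.094, 0.005, -0.003]
contact_force: [2.4, 1.1, -12.3]
opening: 0.222
```

```bash
python3 -c "
from h import *
pose()"
```

```text
t 42.1 p [0.519  0.2773 0.0987] psi 0.189 z [ 0.01   0.007 -1.   ] q [-0.21  0.92 -0.65  1.79  0.83  0.71 -1.13] F [  2.4   1.1 -12.3] op 0.222
```

move_arm([
  [[0, 0, 0.12, 0.0096, 0.0115, 0, 0.1], [0, 0, 0.12, 0.0058, 0.0137, 0, 0.1], [0, 0, 0.12, 0.0015, 0.0149, 0, 0.1], [0, 0, 0.1, 0, 0, 0, 0.1]],
])

```text
clock: 42.5
tool_pos: [0.5351, 0.309, 0.0988]
eef_rot: [0.945, 0.326, 0.002, 0.005]
contact_force: [-0.1, 3.6, -7.8]
opening: 0.225
```

```bash
python3 -c "
from h import *
p=pose()[0]['tool_pos'][:2]-[.4855,.3133]; print(np.hypot(*p),np.arctan2(p[1],p[0]))"
```

```text
t 42.5 p [0.5351 0.309  0.0988] psi 0.663 z [ 0.007 -0.009 -1.   ] q [-0.2   0.99 -0.77  1.68  0.89  0.86 -0.71] F [-0.1  3.6 -7.8] op 0.225
0.04977212152084402 -0.0860794587506342
```

move_arm([
  [[0, 0, 0.1, 0, 0.012, 0, 0.1], [0, 0, 0.1, -0.002, 0.009, 0, 0.1], [0, 0, 0, 0, 0, 0, 0.1]],
])

```text
clock: 42.8
tool_pos: [0.535, 0.3241, 0.0988]
eef_rot: [0.907, 0.421, 0.001, 0.011]
contact_force: [-0.8, 0.8, -2.6]
opening: 0.22
```

```bash
python3 -c "
from h import *
p=pose()[0]['tool_pos'][:2]-[.4855,.3133]; print(np.hypot(*p),np.arctan2(p[1],p[0]))"
```

```text
t 42.8 p [0.535  0.3241 0.0988] psi 0.869 z [ 0.011 -0.019 -1.   ] q [-0.21  1.01 -0.81  1.66  0.92  0.91 -0.54] F [-0.8  0.8 -2.6] op 0.22
0.0506527024710279 0.2147700032750862
```

move_arm([
  [[0, 0, 0, -0.002, 0.007, 0, 0.1], [0, 0, 0, 0, 0, 0, 0.1], [0, 0, 0, 0, 0, 0, 0.1]],
])

```text
clock: 43.1
tool_pos: [0.5338, 0.3284, 0.0988]
eef_rot: [0.909, 0.417, 0.0, 0.013]
contact_force: [-0.6, -0.4, -3.4]
opening: 0.225
```

```bash
python3 -c "
from h import *
p=pose()[0]['tool_pos'][:2]-[.4855,.3133]; print(np.hypot(*p),np.arctan2(p[1],p[0]))"
```

```text
t 43.1 p [0.5338 0.3284 0.0988] psi 0.861 z [ 0.011 -0.023 -1.   ] q [-0.22  1.01 -0.81  1.65  0.92  0.91 -0.55] F [-0.6 -0.4 -3.4] op 0.225
0.050606821451876595 0.3036604238379095
```

move_arm([
  [[0, 0, 0, -0.0008, 0.002, 0, 0.1], [0, 0, 0, 0, 0, 0, 0.1], [0, 0, 0, 0, 0, 0, 0.4], [0, 0, 0, 0, 0, 0, 0.45], [0, 0, 0, 0, 0, 0.03, 0.45]],
])

```text
clock: 43.6
tool_pos: [0.5328, 0.3299, 0.1274]
eef_rot: [0.909, 0.416, -0.001, 0.013]
contact_force: [-0.2, -0.4, 0.0]
opening: 0.449
```

move_arm([
  [[0, 0, 0, 0, 0, 0.045, 0.45], [0, 0, 0, 0.01, -0.02, 0.045, 0.45], [0, 0, 0, 0.015, -0.04, 0.03, 0.45], [0, 0, 0, 0.01, -0.03, 0, 0.45], [0, 0, 0, 0, 0, 0, 0.45]],
])

```text
clock: 44.1
tool_pos: [0.5691, 0.2451, 0.2591]
eef_rot: [0.908, 0.418, 0.006, 0.008]
contact_force: [0.4, -0.0, -0.4]
opening: 0.452
```

Run:
```python
from h import *
pose(); s=r.snapshot("wrist"); np.savez("w2.npz",K=s["K"],D=s["D"],T=s["T"]); cv2.imwrite("pics/w2.png",s["frame"][:,:,::-1])
print(topix(s,[[.4855,.3133,.061],[.5557,.3374,.057],[.5328,.3296,.107]]))
```

```text
t 44.1 p [0.5691 0.2451 0.2591] psi 0.863 z [ 0.018 -0.009 -1.   ] q [-0.    0.81 -0.95  1.56  0.73  1.14 -0.26] F [ 0.4 -0.  -0.4] op 0.452
[[310.77161641  65.64126989]
 [389.79159438 116.4882673 ]
 [373.76955821  97.61032802]]
```

View pics/w2.png

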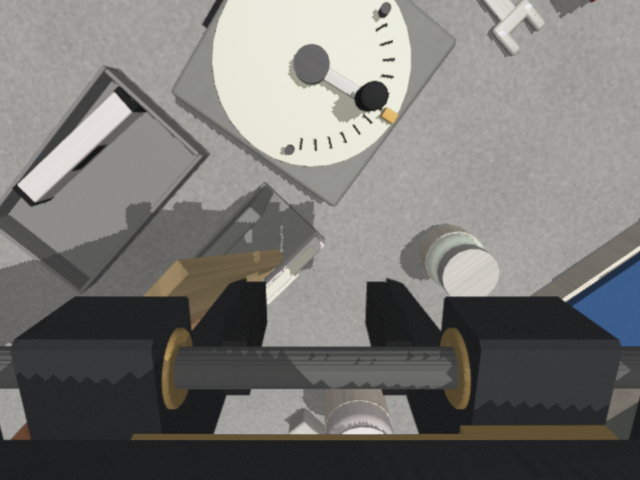

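The lever visibly points at the tab: hub (311,65), knob (373,95), tab (390,116). The level is in the tray at (75,145). Now the numbers.

Run:
```python
from h import *
np.set_printoptions(precision=4,suppress=True)
s=dict(np.load("w2.npz")); P=lambda uv,z:toworld(s,uv,z)[:,:2]
h=P([(311,64.5)],.061)[0]; print(h)
for n,u,z in(('knob',(372.5,95),.107),('idx',(390,116),.057)):
    d=P([u],z)[0]-h; print(n,np.hypot(*d),np.arctan2(d[1],d[0]))
t=P([(107,68),(208,154),(85,292)],.03); print('tray',t)
l=P([(125,90),(145,107),(40,202),(20,187)],.032); print('level',l)
c=(t[0]+t[2])/2; uy=(t[1]-t[2])/np.linalg.norm(t[1]-t[2]); print('sides',np.linalg.norm(t[1]-t[2]),np.linalg.norm(t[1]-t[0])); ux=(t[1]-t[0])/np.linalg.norm(t[1]-t[0])
print('level in tray', np.c_[(l-c)@ux,(l-c)@uy])
f=cv2.imread("pics/w2.png"); g=cv2.cvtColor(f,cv2.COLOR_BGR2HSV)[90:140,340:420]
m=((g[...,0]>8)&(g[...,0]<28)&(g[...,1]>130)&(g[...,2]>120)).astype('uint8'); ys,xs=np.nonzero(m); print('tab blob',xs.mean()+340,ys.mean()+90,len(xs))
k=(f[70:125,345:395].max(2)<45); ys,xs=np.nonzero(k); print('knob blob',xs.mean()+345,ys.mean()+70,xs.min()+345,xs.max()+345,ys.min()+70,ys.max()+70)
```

```text
[0.485 0.314]
knob 0.04863349391936921 0.33553735516158006
idx 0.07441924302012044 0.32541833328968
tray [[0.3721 0.1832]
 [0.4785 0.1974]
 [0.4948 0.0091]]
level [[0.3945 0.1822]
 [0.415  0.1849]
 [0.4088 0.0493]
 [0.3882 0.0466]]
sides 0.18903228905066904 0.10731463204320663
level in tray [[-0.0273  0.0891]
 [-0.0066  0.09  ]
 [-0.0306 -0.0445]
 [-0.0515 -0.0454]]
tab blob 385.7142857142857 115.82142857142857 28
knob blob 364.2765151515151 100.85227272727272 355 385 85 110
```

Run:
```python
from h import *
s=r.snapshot('scene'); a=cv2.resize(s['frame'][200:340,240:440,::-1],(600,420),interpolation=cv2.INTER_CUBIC)
w=cv2.imread('pics/w2.png')[55:305,0:215]; w=cv2.resize(w,(200,232)); b=np.zeros((420,200,3),'uint8'); b[:232]=w
cv2.imwrite('pics/f.png',np.hstack([a,b]))
```

```text
(no output)
```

View pics/f.png

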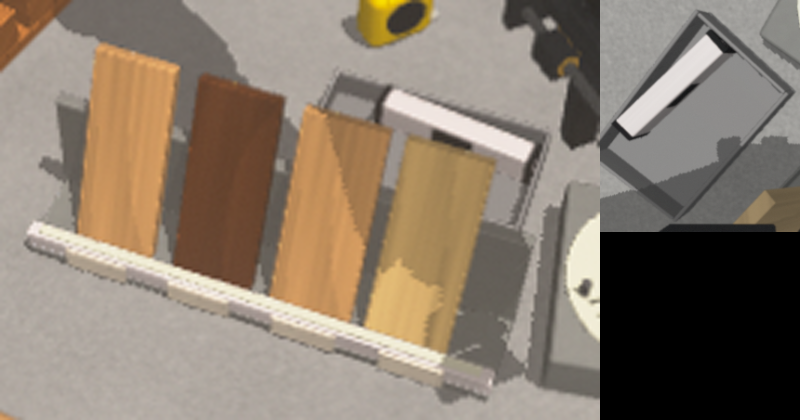

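The level was knocked inside the tray after I set it down. I'll triangulate its ends to make sure it lies flat.

Run:
```python
from h import *
s=r.snapshot('scene'); w=dict(np.load("w2.npz"))
def ray(c,uv):
    a=toworld(c,[uv],.0)[0]; o=c["T"][:3,3]; return o,(a-o)/np.linalg.norm(a-o)
for n,pw,ps in [('lowy far',(20,187),(390,89)),('lowy near',(40,202),(384,105)),('hiy far',(125,90),(540,145)),('hiy near',(145,107),(530,163))]:
    (o1,d1),(o2,d2)=ray(w,pw),ray(s,(240+ps[0]/3,200+ps[1]/3))
    t=np.linalg.lstsq(np.c_[d1,-d2],o2-o1,rcond=None)[0]; a,b=o1+t[0]*d1,o2+t[1]*d2
    print(n,((a+b)/2).round(4),'gap',np.linalg.norm(a-b).round(4))
```

```text
lowy far [0.3877 0.0458 0.0305] gap 0.0004
lowy near [0.4086 0.0492 0.0326] gap 0.0011
hiy far [0.3953 0.182  0.0364] gap 0.0031
hiy near [0.4139 0.1818 0.0321] gap 0.0063
```

```bash
python3 -c "
from h import *
pose(); print(r.finish_job())"
```

```text
t 44.25 p [0.5659 0.2509 0.2586] psi 0.872 z [ 0.015 -0.005 -1.   ] q [-0.01  0.81 -0.95  1.57  0.73  1.14 -0.26] F [-0.1 -0.4 -0.4] op 0.448
the job is handed in; nothing more can be done
None
```

The job is handed in at about 44 s. I swung the lever to its clockwise stop and put the level in the tray. Then I leaned all four boards in the bay, turned the lever up to the index tab and backed the gripper clear.

What the last checks showed:
- **Boards:** all four feet are at the lip and the backs rest on the rail. Their centres lie at about y = −0.118, −0.033, 0.047 and 0.122 m in the bay, at least 75 mm apart.
- **Lever:** it is within about 0.01 rad of the index tab. The tab measured 74 mm from the hinge, as it should, and did not move visibly.
- **Lever off:** I judged this from about 8 N of contact at the stop and from the pictures. I had no direct reading of the angle.
- **Level:** it was knocked aside inside the tray after I placed it. It still lies flat there, with its top edges at about 32 mm. One end sits close to the wall, at about 0.090 m against the 0.095 m limit. One corner's height measured 4 mm too high, which is within the measuring error.
- **Jar and carton:** nothing I saw suggested contact, and no force spike was reported. I did not measure either one again at the end.

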